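Load and index the railing welding turntable

ROBOT

A 6-joint arm with a two-finger parallel gripper is mounted at the origin on the work surface. World frame = base frame: x ahead of the robot, y to its left, z up, the work surface at z = 0. Lengths are in m, angles in rad, forces in N, time in s.
With the tool pointing down it reaches from about 0.25 to 0.775 m from the base axis. Payload 4 kg.
Tool frame: the origin (TCP) lies midway between the tips of the shut fingers; the grasp point (between the pads) lies 19 mm behind it; y points along the fingers, x is the direction in which the jaws open and shut, and the axes are right-handed (so a half turn about y gives the same grasp; the last joint's range is limited). The gripper opens to 94 mm and grips with 3 to 60 N. Pads are 16 mm wide; open, the fingers measure 119 mm over their backs; the gripper's body (75 mm by 177 mm) begins 78 mm behind the grasp point.
Start: joints at [1.21, 0.087, 1.371, -0, 1.684, -0.103], TCP at [0.14, 0.532, 0.206] pointing down, gripper open.
Joint ranges: [-3.1, 3.1], [-0.76, 2.03], [0.27, 2.55], [-1.08, 4.22], [0.17, 2.65], [-2.57, 2.57]. Speed limits (rad/s): [2.79, 2.79, 3.14, 3.14, 3.14, 3.14].

INTERFACE

Orientations are given as [roll, pitch, yaw] about the fixed x, y, z axes, in that order (R = Rz(yaw) Ry(pitch) Rx(roll)).
In Python, from bench import robot gives the robot as it stands.
- The arm moves only by the shell command python3 -m creep 'ROWS'. ROWS is JSON, a list of rows, each a list of 7 numbers: the shift along the tool's x, y, z in mm, then the turn, a rotation vector about the tool's x, y, z in degrees, then the closure in counts, from 0 (fully open) to 255 (shut). A call has 1 to 5 rows; each row is the pose to reach, as a shift and turn from the pose commanded when the call began, along the tool's axes at that moment; what a row does not reach only later rows make up. A row lasts 1/8 s, in which the tool goes at most 62.5 mm and 10.7 degrees, less where a joint would pass 70% of its speed; a pose out of reach is approached as far as the arm can. A call with a gripper value outside its range is refused whole. The fingers move at their own pace and stop on an object; the grip force is fixed at half the most. Time passes only in rows, so rows that repeat a pose let the fingers close. It gives the time, the measured TCP pose, the force and the opening at its end, in the units of the state.
- robot.get_obs(): the state, without advancing time (a new reading comes with each control period).
- robot.snapshot(name): name is "scene" or "top" or "wrist"; returns a dict with "color" (420x560x3 uint8, blue, green, red), "fx", "fy", "cx", "cy" (pixels), "world_from_camera" (4x4, takes a point from camera to world coordinates); the wrist camera has in their place "mount" (4x4, takes a point from camera to tool coordinates, whose origin is the TCP and whose axes are the tool frame's). Camera axes: x right, y down, z forward; pixel columns grow to the right and rows downward; lengths in m; the calibration is good to about 2 mm. The wrist camera is an equidistant fisheye: a pixel r from the principal point sees the ray r / f radians off the axis. A picture is of the moment at which its call begins: read the wrist's pose just before it. There is no depth.
- robot.close_job(): hands the job in, once; it reports no verdict.
Trained networks look in the newest picture that a camera, given by its name, has taken for a name from the list of things; names that differ only in an ending like _2 or _b are one class to them, and where a whole thing is asked for, a point or a joint stands for the part that bears it (a point fixed in the world has none). Each returns a list of dicts, best first, with "p" (0 to 1); they miss things now and then, are a little off and sometimes report something else, mostly with a low value. They report only what shows in the picture. A call takes as long as a camera call. They do not tell look-alikes from the thing itself.
- robot.spot_in(name, camera): "point" ([x, y, z] in m, in world coordinates, good to about 4 mm: the middle of the surface that is visible of it).
- robot.landmark_of(name, camera): "point" ([x, y, z] in m, in world coordinates, good to about 4 mm: a listed point, or the origin of a listed thing).
The state is a dict: "time": time; "joint_positions": joint angles; "qvel": joint speeds; "joint_torque": joint torques, N m; "tool_pos": TCP position; "ee_rot": TCP orientation; "wrist_force": force on the tool from outside, world axes, zero at the start; "wrist_torque": the same for the moment, N m; "width": finger opening in m.
Only numpy, scipy, OpenCV 4.12 (cv2) and the standard library are available. Lean on these libraries where they do the work, as an engineer would, in place of code of your own. Each camera call takes 0.05 s, during which the arm holds its last target.

TASK

Set up the next railing weld: first turn the welding turntable by its red handle post to the loading detent, where the post stands at the yellow mark, and there lay every loose aluminium picket flat in a pocket of the turntable, one to a pocket. Then index the loaded turntable 120 degrees counter-clockwise (seen from above) to the welding detent at the green mark, and set the amber spatter screen to 20 degrees of swivel (its green mark) and 35 degrees of tilt from upright, leaning towards the turntable. Leave the cup, spray can and hammer where they stand.

Things in the scene. Friction and masses are not known exactly. Their poses are not given: they have to be found in the camera images.
- turntable (a joint): Angle of the turntable (aluminium plate 300 mm across, top 50 mm above the bench) about its vertical axis, counter-clockwise from above positive. Spring detents at 0 (loading, handle at yellow mark), 1.047 (white) and 2.094 rad (welding, green); stops 0.15 rad beyond. About 0.7 N m carries it over the hump between detents; let go within about 0.3 rad of a detent, it pulls itself in.
- table_axis (a point): Turntable axis (vertical) at the height of the plate top, 50 mm. Axes are those of the fixed round blue base (344 mm across, 28 mm high, with the coloured marks on its rim): in them the handle stands at 120 degrees counter-clockwise from x when the joint reads 0, at 240 degrees at 2.094.
- handle (a point): Centre of the top of the red round handle post on the turntable: 22 mm diameter, upright, 72 mm tall, its top 122 mm above the bench, 118 mm from the axis. Grip it from above near the top; it may turn between the fingers.
- nest_1 (a point): First of three parallel pockets, 60 mm apart, on the turntable. Point: centre of its floor, 50 mm above the bench; x along the pocket, z up, turning with the table. Inside 146 x 34 mm; walls 10 mm high, 5 mm thick; the long walls are missing over the middle 78 mm, so fingers may pass there down to the plate. A seated picket's centre is 13 mm above this point.
- nest_2 (a point): Middle of three parallel pockets, 60 mm apart, on the turntable. Point: centre of its floor, 50 mm above the bench; x along the pocket, z up, turning with the table. Inside 146 x 34 mm; walls 10 mm high, 5 mm thick; the long walls are missing over the middle 78 mm, so fingers may pass there down to the plate. A seated picket's centre is 13 mm above this point.
- nest_3 (a point): Third of three parallel pockets, 60 mm apart, on the turntable. Point: centre of its floor, 50 mm above the bench; x along the pocket, z up, turning with the table. Inside 146 x 34 mm; walls 10 mm high, 5 mm thick; the long walls are missing over the middle 78 mm, so fingers may pass there down to the plate. A seated picket's centre is 13 mm above this point.
- picket_1: Railing picket stub: square aluminium tube 130 mm long, 26 x 26 mm section, about 0.16 kg, starting flat on the bench; any of its four long faces may be up. Origin at the centre of the solid (13 mm from every long face), its x along the length; ends are interchangeable. May be absent.
- picket_2: Railing picket stub: square aluminium tube 130 mm long, 26 x 26 mm section, about 0.16 kg, starting flat on the bench; any of its four long faces may be up. Origin at the centre of the solid (13 mm from every long face), its x along the length; ends are interchangeable. May be absent.
- picket_3: Railing picket stub: square aluminium tube 130 mm long, 26 x 26 mm section, about 0.16 kg, starting flat on the bench; any of its four long faces may be up. Origin at the centre of the solid (13 mm from every long face), its x along the length; ends are interchangeable. May be absent.
- screen_base: Fixed round grey foot of the spatter screen (120 mm across, 25 mm high) with a steel column; origin on the bench on the swivel axis, which is vertical. With swivel at 0 the screen tilts towards this body's +y axis. A green stripe on the foot marks 20 degrees of swivel, for the orange pointer.
- swivel (a joint): Swivel of the screen about the vertical column axis, rad, counter-clockwise seen from above positive, 0.349 = 20 degrees is wanted (orange pointer over the green stripe); range -0.9 to 0.9. Stays where it is left (friction 0.15 N m).
- tilt (a joint): Tilt of the screen about its level hinge, rad: 0 is upright, growing as the screen leans towards the swivel's +y (the turntable side); 0.611 = 35 degrees is wanted; range -0.05 to 1.1. Stays where it is left (friction 0.45 N m).
- screen_hinge (a point): Point on the tilt hinge, straight above the foot on the swivel axis, 140 mm above the bench. Its x (level) runs along the hinge, its y is the direction of leaning; it turns with the swivel.
- screen_bar (a point): Middle of the red round grip bar, 14 mm diameter, 100 mm long along the hinge direction x, 150 mm from the hinge; two red end posts hold it 45 mm clear of the upper edge of the amber panel (170 x 80 x 6 mm). Pinched across from above it can turn in the fingers, so both joints can be set with one grasp.
- cup: Bystander: red plastic cup, 80 mm wide, 100 mm tall, origin under its centre.
- spray_can: Bystander: blue can, 66 mm diameter, 170 mm tall, origin under its centre.
- hammer: Bystander: hammer lying on the bench, about 250 mm long.
Things that resemble listed ones, but are neither listed nor needed, are in the scene too. Leave any pink or purple look-alike of the picket_2 alone.

How it is judged:
On the way, in this order (a step that is already met when the one before it is completed fails the run):
1. the turntable stands in the loading detent (yellow mark) (value of joint turntable between -0.08 and 0.08 rad), for 0.2 s.
2. every picket lies flat in a pocket with the turntable in the loading detent (value of joint turntable between -0.09 and 0.09 rad and ((distance between picket_1 and nest_1 below 0.024 m and y of picket_1 in the frame of nest_1 between -0.008 and 0.008 m and z of picket_1 in the frame of nest_1 below 0.0175 m and angle between the x axis of picket_1 and the x axis of nest_1, either way round below 0.14 rad) or (distance between picket_1 and nest_2 below 0.024 m and y of picket_1 in the frame of nest_2 between -0.008 and 0.008 m and z of picket_1 in the frame of nest_2 below 0.0175 m and angle between the x axis of picket_1 and the x axis of nest_2, either way round below 0.14 rad) or (distance between picket_1 and nest_3 below 0.024 m and y of picket_1 in the frame of nest_3 between -0.008 and 0.008 m and z of picket_1 in the frame of nest_3 below 0.0175 m and angle between the x axis of picket_1 and the x axis of nest_3, either way round below 0.14 rad)) and ((distance between picket_2 and nest_1 below 0.024 m and y of picket_2 in the frame of nest_1 between -0.008 and 0.008 m and z of picket_2 in the frame of nest_1 below 0.0175 m and angle between the x axis of picket_2 and the x axis of nest_1, either way round below 0.14 rad) or (distance between picket_2 and nest_2 below 0.024 m and y of picket_2 in the frame of nest_2 between -0.008 and 0.008 m and z of picket_2 in the frame of nest_2 below 0.0175 m and angle between the x axis of picket_2 and the x axis of nest_2, either way round below 0.14 rad) or (distance between picket_2 and nest_3 below 0.024 m and y of picket_2 in the frame of nest_3 between -0.008 and 0.008 m and z of picket_2 in the frame of nest_3 below 0.0175 m and angle between the x axis of picket_2 and the x axis of nest_3, either way round below 0.14 rad)) and ((distance between picket_3 and nest_1 below 0.024 m and y of picket_3 in the frame of nest_1 between -0.008 and 0.008 m and z of picket_3 in the frame of nest_1 below 0.0175 m and angle between the x axis of picket_3 and the x axis of nest_1, either way round below 0.14 rad) or (distance between picket_3 and nest_2 below 0.024 m and y of picket_3 in the frame of nest_2 between -0.008 and 0.008 m and z of picket_3 in the frame of nest_2 below 0.0175 m and angle between the x axis of picket_3 and the x axis of nest_2, either way round below 0.14 rad) or (distance between picket_3 and nest_3 below 0.024 m and y of picket_3 in the frame of nest_3 between -0.008 and 0.008 m and z of picket_3 in the frame of nest_3 below 0.0175 m and angle between the x axis of picket_3 and the x axis of nest_3, either way round below 0.14 rad))), for 0.2 s.
3. the turntable stands in the welding detent (green mark) (value of joint turntable between 2.0244 and 2.1644 rad), for 0.3 s.
At the end, for the whole second after the job is handed in: Turntable at rest at 2.094 rad (within 0.07); every picket present lies flat and at rest in its own pocket (centre under 17.5 mm above the floor, within 8 mm of the middle line, lengthwise within 0.14 rad); swivel 0.349 and tilt 0.611 rad, each within 0.09 (all of step 3 and velocity of joint turntable between -0.05 and 0.05 rad/s and value of joint swivel between 0.259 and 0.439 rad and value of joint tilt between 0.521 and 0.701 rad and ((distance between picket_1 and nest_1 below 0.024 m and y of picket_1 in the frame of nest_1 between -0.008 and 0.008 m and z of picket_1 in the frame of nest_1 below 0.0175 m and angle between the x axis of picket_1 and the x axis of nest_1, either way round below 0.14 rad) or (distance between picket_1 and nest_2 below 0.024 m and y of picket_1 in the frame of nest_2 between -0.008 and 0.008 m and z of picket_1 in the frame of nest_2 below 0.0175 m and angle between the x axis of picket_1 and the x axis of nest_2, either way round below 0.14 rad) or (distance between picket_1 and nest_3 below 0.024 m and y of picket_1 in the frame of nest_3 between -0.008 and 0.008 m and z of picket_1 in the frame of nest_3 below 0.0175 m and angle between the x axis of picket_1 and the x axis of nest_3, either way round below 0.14 rad)) and ((distance between picket_2 and nest_1 below 0.024 m and y of picket_2 in the frame of nest_1 between -0.008 and 0.008 m and z of picket_2 in the frame of nest_1 below 0.0175 m and angle between the x axis of picket_2 and the x axis of nest_1, either way round below 0.14 rad) or (distance between picket_2 and nest_2 below 0.024 m and y of picket_2 in the frame of nest_2 between -0.008 and 0.008 m and z of picket_2 in the frame of nest_2 below 0.0175 m and angle between the x axis of picket_2 and the x axis of nest_2, either way round below 0.14 rad) or (distance between picket_2 and nest_3 below 0.024 m and y of picket_2 in the frame of nest_3 between -0.008 and 0.008 m and z of picket_2 in the frame of nest_3 below 0.0175 m and angle between the x axis of picket_2 and the x axis of nest_3, either way round below 0.14 rad)) and ((distance between picket_3 and nest_1 below 0.024 m and y of picket_3 in the frame of nest_1 between -0.008 and 0.008 m and z of picket_3 in the frame of nest_1 below 0.0175 m and angle between the x axis of picket_3 and the x axis of nest_1, either way round below 0.14 rad) or (distance between picket_3 and nest_2 below 0.024 m and y of picket_3 in the frame of nest_2 between -0.008 and 0.008 m and z of picket_3 in the frame of nest_2 below 0.0175 m and angle between the x axis of picket_3 and the x axis of nest_2, either way round below 0.14 rad) or (distance between picket_3 and nest_3 below 0.024 m and y of picket_3 in the frame of nest_3 between -0.008 and 0.008 m and z of picket_3 in the frame of nest_3 below 0.0175 m and angle between the x axis of picket_3 and the x axis of nest_3, either way round below 0.14 rad)) and linear speed of each of picket_1, picket_2, picket_3 below 0.02 m/s); the robot touches nothing.
It fails at once if the cup is pushed more than 40 mm (distance of cup from where it was at the start of the episode above 0.04 m).
It fails at once if the spray can is pushed more than 40 mm (distance of spray_can from where it was at the start of the episode above 0.04 m).
It fails at once if the hammer is pushed more than 40 mm (distance of hammer from where it was at the start of the episode above 0.04 m).
Of picket_1, picket_2, picket_3 only 2 to 3 are there at a start; the rules pass over those that are not, and their reading is None.
At some moment in a run one of picket_1, picket_2, picket_3 may be knocked a few centimetres aside while the robot is not near it.
Once in a run the grip may slacken for a moment while it holds something.
It also fails if it takes over 210 s, if anything falls off the work surface, if the arm or the gripper's body presses on something with over 40 N, if the wrist force passes 120 N, or if a joint passes its speed limit or range.

## Working session

There is one attempt and no reset: what is moved stays moved. The work goes in short steps, Python scripts to look and compute and a shell command to move; the robot and the scene stay as the last step left them, time stands still between calls to the robot, and variables do not carry over. Pictures are saved under pics/ and viewed, and the job is handed in when it is done.

```bash
ls; mkdir -p pics; cat > h.py <<'E'
from bench import robot
import numpy as np, cv2
from scipy.spatial.transform import Rotation as R
def snap(n,f):
    s=robot.snapshot(n); cv2.imwrite('pics/'+f+'.png',s['color']); return s
def pose():
    o=robot.get_obs(); return o
E
python3 - <<'E'
from h import *
o=robot.get_obs(); print({k:np.round(v,3) for k,v in o.items()})
for n in('scene','top','wrist'):
    s=snap(n,n+'0')
    print(n,{k:np.round(v,3).tolist() for k,v in s.items() if k!='color'})
    for nm in ['picket_1','table_axis','handle','nest_1','nest_2','nest_3','screen_base','screen_hinge','screen_bar','cup','spray_can','hammer']:
        print(nm,[(round(d['p'],2),np.round(d['point'],3).tolist()) for d in robot.landmark_of(nm,n)])
E
```

```text
pics
{'time': np.float64(0.0), 'joint_positions': array([ 1.21 ,  0.088,  1.372,  0.   ,  1.684, -0.103]), 'qvel': array([-0.001, -0.   , -0.001,  0.001,  0.001,  0.   ]), 'joint_torque': array([ 0.0000e+00, -3.4017e+01, -3.0243e+01,  7.2000e-02,  3.3000e-02,
       -0.0000e+00]), 'tool_pos': array([0.14 , 0.531, 0.204]), 'ee_rot': array([-1.571,  0.002,  1.313]), 'wrist_force': array([ 0.884, -0.343, -0.159]), 'wrist_torque': array([ 0.025, -0.008,  0.03 ]), 'width': np.float64(0.094)}
scene {'fx': 406.23, 'fy': 406.23, 'cx': 279.18, 'cy': 209.038, 'world_from_camera': [[-0.333, 0.544, -0.77, 1.463], [0.943, 0.18, -0.28, 0.395], [-0.013, -0.82, -0.573, 0.883], [0.0, 0.0, 0.0, 1.0]]}
picket_1 [(0.98, [0.421, 0.476, 0.013]), (0.86, [0.539, 0.365, 0.011]), (0.83, [0.534, 0.287, 0.014])]
table_axis [(0.59, [0.592, 0.004, 0.046])]
handle [(0.76, [0.474, 0.034, 0.12])]
nest_1 [(0.77, [0.604, 0.059, 0.049]), (0.75, [0.57, -0.058, 0.052]), (0.7, [0.536, 0.29, 0.014]), (0.62, [0.587, 0.005, 0.046]), (0.31, [0.332, -0.27, 0.002])]
nest_2 [(0.77, [0.604, 0.059, 0.049]), (0.75, [0.57, -0.058, 0
[... 1263 characters left out ...]
4, -0.001])]
screen_hinge [(0.73, [0.549, -0.366, 0.141]), (0.7, [0.331, -0.27, 0.002])]
screen_bar [(0.51, [0.699, 0.302, -0.004]), (0.19, [0.471, 0.026, 0.121])]
cup [(0.9, [0.699, 0.302, -0.001]), (0.69, [0.329, -0.268, -0.0]), (0.36, [0.6, 0.063, 0.045])]
spray_can [(0.83, [0.724, -0.268, -0.001])]
hammer [(0.88, [0.33, -0.271, 0.003]), (0.5, [0.579, -0.053, 0.052])]
wrist {'fx': 325.192, 'fy': 325.192, 'cx': 276.626, 'cy': 210.908, 'mount': [[1.0, 0.0, -0.0, -0.002], [0.0, -0.229, 0.973, -0.179], [0.0, -0.973, -0.229, 0.065], [0.0, 0.0, 0.0, 1.0]]}
picket_1 []
table_axis []
handle []
nest_1 []
nest_2 []
nest_3 []
screen_base []
screen_hinge []
screen_bar []
cup []
spray_can []
hammer []
```

View pics/scene0.png

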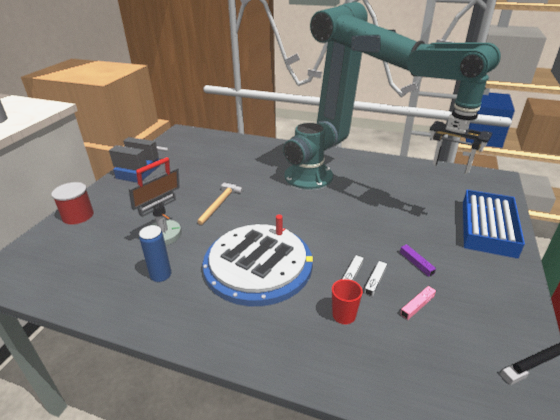

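View pics/top0.png

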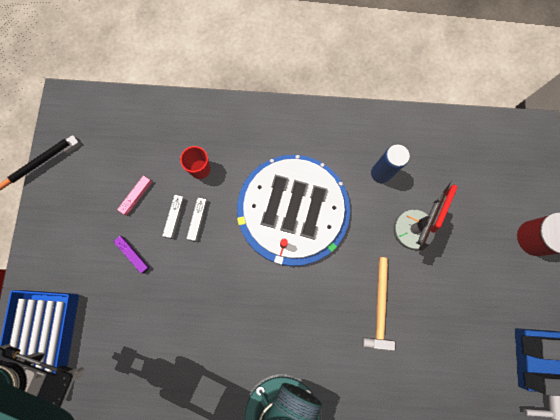

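View pics/wrist0.png

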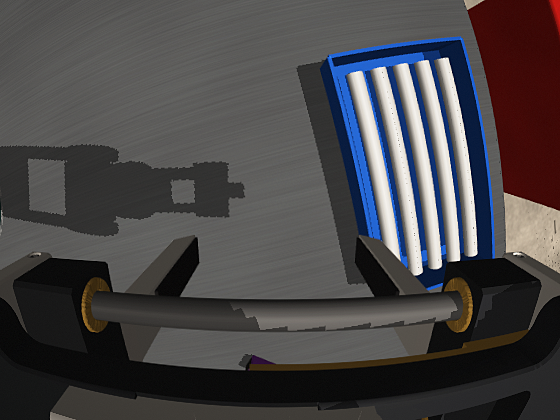

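Two silver pickets lie at top px (173,216) and (198,219). The pink (135,195) and purple (132,253) bars are decoys, and the handle (284,243) is at the white mark. Next I measure these precisely.

```bash
cat >> h.py <<'E'
def ray(s,u,v):
    return np.array([(u-s['cx'])/s['fx'],(v-s['cy'])/s['fy'],1.0])
def onplane(s,u,v,z):
    T=s['world_from_camera']; d=T[:3,:3]@ray(s,u,v); o=T[:3,3]; return o+d*(z-o[2])/d[2]
def proj(s,p):
    T=s['world_from_camera']; c=T[:3,:3].T@(np.array(p)-T[:3,3]); return s['fx']*c[0]/c[2]+s['cx'],s['fy']*c[1]/c[2]+s['cy']
def tool_T():
    o=robot.get_obs(); T=np.eye(4); T[:3,:3]=R.from_euler('xyz',o['ee_rot']).as_matrix(); T[:3,3]=o['tool_pos']; return T
def wplane(s,T,u,v,z):
    f=s['fx']; dx,dy=u-s['cx'],v-s['cy']; r=np.hypot(dx,dy); th=r/f
    d=np.array([np.sin(th)*dx/max(r,1e-9),np.sin(th)*dy/max(r,1e-9),np.cos(th)])
    W=T@s['mount']; d=W[:3,:3]@d; o=W[:3,3]; return o+d*(z-o[2])/d[2]
def blobs(img,lo,hi,amin=15):
    hsv=cv2.cvtColor(img,cv2.COLOR_BGR2HSV); m=cv2.inRange(hsv,np.array(lo),np.array(hi))
    n,l,st,c=cv2.connectedComponentsWithStats(m)
    return [(int(st[i,4]),c[i].round(1).tolist(),cv2.minAreaRect(np.argwhere(l==i)[:,::-1].astype(np.float32))) for i in range(1,n) if st[i,4]>=amin]
def delta(x,y,z,yaw_deg=None):
    """target from measured pose -> tool-frame mm, turn about tool y deg"""
    o=robot.get_obs(); T=tool_T(); d=T[:3,:3].T@(np.array([x,y,z])-T[:3,3])*1000
    cur=np.degrees(np.arctan2(T[1,0],T[0,0])); 
    t=R.from_matrix(T[:3,:3])
    tgt=R.from_euler('xyz',[-90,0,cur if yaw_deg is None else yaw_deg],degrees=True)
    rv=(t.inv()*tgt).as_rotvec(degrees=True)
    print('shift',d.round(1),'rotvec',rv.round(1),'curyaw',round(cur,1),'t',round(float(o['time']),2))
E
python3 - <<'E'
from h import *
s=robot.snapshot('top')
im=s['color']
big=cv2.resize(im[120:300,100:460],None,fx=2.2,fy=2.2,interpolation=cv2.INTER_CUBIC); cv2.imwrite('pics/topz.png',big)
for nm,lo,hi,z in [('yellow',(22,100,100),(35,255,255),.028),('green',(45,120,80),(75,255,255),.028),('red',(0,150,80),(6,255,255),.122)]:
    for b in blobs(im,lo,hi,8): print(nm,b[0],b[1],onplane(s,*b[1],z).round(4))
hsv=cv2.cvtColor(im,cv2.COLOR_BGR2HSV)
m=((hsv[...,2]>130)&(hsv[...,1]<40)).astype(np.uint8)
sub=np.zeros_like(m); sub[185:250,155:215]=m[185:250,155:215]
n,l,st,c=cv2.connectedComponentsWithStats(sub)
for i in range(1,n):
    if st[i,4]<50: continue
    r=cv2.minAreaRect(np.argwhere(l==i)[:,::-1].astype(np.float32)); box=cv2.boxPoints(r)
    P=[onplane(s,*b,.026) for b in box]; 
    e=max([(P[1]-P[0]),(P[2]-P[1])],key=np.linalg.norm)
    print(st[i,4],np.mean(P,0).round(4),'len',np.linalg.norm(e).round(3),'yaw',np.degrees(np.arctan2(e[1],e[0])).round(1),r)
# table ellipse (blue base)
m=cv2.inRange(hsv,np.array((100,120,60)),np.array((120,255,255))); m[:, :225]=0; m[:,360:]=0
pts=np.argwhere(m)[:,::-1]; hull=cv2.convexHull(pts.astype(np.int32)); 
P=np.array([onplane(s,*h[0],.028)[:2] for h in hull]);c=cv2.minEnclosingCircle(P.astype(np.float32)); print('base circ',c)
E
```

```text
yellow 49 [240.7, 220.4] [0.5388 0.1568 0.028 ]
yellow 15 [383.0, 298.0] [ 0.3402 -0.2711  0.028 ]
yellow 10 [383.0, 312.5] [ 0.2997 -0.2714  0.028 ]
yellow 9 [381.9, 334.0] [ 0.2405 -0.2688  0.028 ]
green 46 [331.5, 246.7] [ 0.4782 -0.1176  0.028 ]
red 685 [195.2, 161.3] [0.6832 0.2908 0.122 ]
red 337 [444.4, 207.9] [ 0.5958 -0.412   0.122 ]
red 557 [529.9, 234.2] [ 0.5378 -0.6443  0.122 ]
red 54 [283.2, 244.0] [0.4656 0.0277 0.122 ]
418 [0.5397 0.3637 0.026 ] len 0.133 yaw -9.1 ((172.03359985351562, 215.884765625), (9.519999504089355, 44.23999786376953), 16.260204315185547)
418 [0.5363 0.2917 0.026 ] len 0.133 yaw -8.5 ((195.78012084960938, 218.57470703125), (9.533516883850098, 43.99589538574219), 14.931416511535645)
base circ ((0.5866352915763855, 0.002028794027864933), 0.17070642113685608)
```

View pics/topz.png

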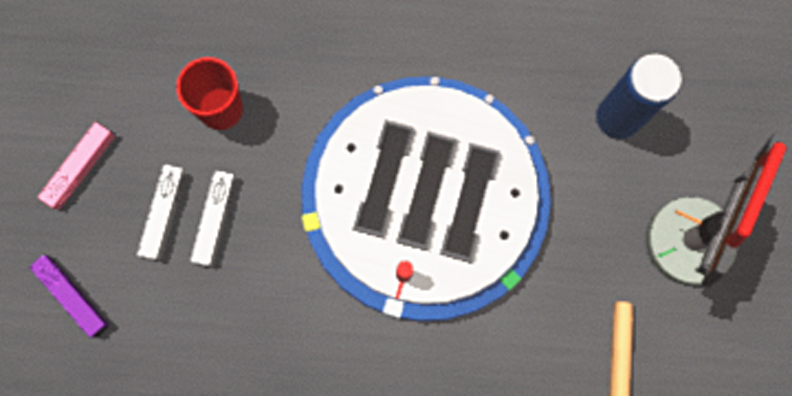

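```bash
python3 - <<'E'
from h import *
delta(0.473,0.029,0.19,77.7)
E
```

```text
shift [-401.4   15.5 -450. ] rotvec [ 0.  -2.5  0. ] curyaw 75.2 t 2.0
```

```bash
python3 -m creep '[[-40,0,-45,0,-1,0,0],[-80,2,-90,0,-2,0,0],[-120,4,-135,0,-2.5,0,0],[-160,6,-180,0,-2.5,0,0],[-200,8,-225,0,-2.5,0,0]]'; python3 - <<'E'
from h import *
delta(0.473,0.029,0.19,77.7)
E
```

```text
time: 2.62
tool_pos: [0.3076, 0.2795, 0.1977]
ee_rot: [-1.572, -0.001, 1.357]
wrist_force: [0.9, 0.5, -0.1]
width: 0.094
shift [-209.7    7.7 -214.8] rotvec [0.1 0.1 0.1] curyaw 77.8 t 2.62
```

```bash
python3 -m creep '[[-42,2,-43,0,0,0,0],[-84,4,-86,0,0,0,0],[-126,6,-129,0,0,0,0],[-168,7,-172,0,0,0,0],[-210,8,-215,0,0,0,0]]'; python3 -m creep '[[0,0,0,0,0,0,100]]'; python3 - <<'E'
from h import *
delta(0.473,0.029,0.19,77.7)
T=tool_T(); s=snap('wrist','w1'); print(robot.landmark_of('handle','wrist'))
s2=snap('top','t1'); print(robot.landmark_of('handle','top'))
E
```

```text
time: 3.25
tool_pos: [0.4732, 0.0283, 0.1898]
ee_rot: [-1.572, -0.001, 1.356]
wrist_force: [0.9, -0.1, 0.5]
width: 0.0941
time: 3.38
tool_pos: [0.4734, 0.027, 0.1888]
ee_rot: [-1.57, 0.001, 1.35]
wrist_force: [-0.3, 0.4, 0.2]
width: 0.0874
shift [ 1.9 -1.2  0.9] rotvec [-0.1 -0.3 -0. ] curyaw 77.4 t 3.38
[{'point': [0.4701, 0.0258, 0.1217], 'p': 0.71}]
[{'point': [0.4716, 0.03, 0.1238], 'p': 0.94}]
```

View pics/w1.png

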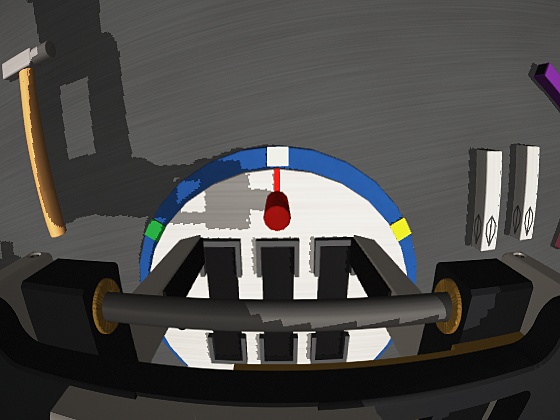

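View pics/t1.png

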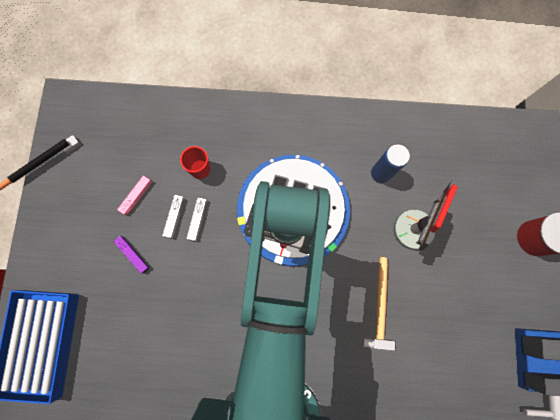

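The wrist view shows the handle at (277,215), centred between the fingers. I descend and grip it.

```bash
python3 -m creep '[[0,40,0,0,0,0,100],[0,75,0,0,0,0,100],[0,101,0,0,0,0,100],[0,101,0,0,0,0,200],[0,101,0,0,0,0,255]]'; python3 -m creep '[[0,0,0,0,0,0,255],[0,0,0,0,0,0,255],[0,0,0,0,0,0,255],[0,0,0,0,0,0,255]]'; python3 - <<'E'
from h import *
delta(0.552,0.116,0.088,17.7)
# arc deltas
T=tool_T(); p=T[:3,3]; c=np.array([.588,.0035,0]); v=p-c; print(np.hypot(v[0],v[1]),np.degrees(np.arctan2(v[1],v[0])))
E
```

```text
time: 4.2
tool_pos: [0.4728, 0.0311, 0.09]
ee_rot: [-1.573, -0.001, 1.358]
wrist_force: [0.3, 0.4, 0.4]
width: 0.0403
time: 4.7
tool_pos: [0.4731, 0.03, 0.09]
ee_rot: [-1.573, -0.0, 1.356]
wrist_force: [-0.3, -0.4, 6.1]
width: 0.0212
shift [100.8   2.1 -58.8] rotvec [ 0.1 60.   0.1] curyaw 77.7 t 4.7
0.11790503300273092 167.0040099108171
```

```bash
python3 -m creep '[[12.3,0,-0.6,0,6,0,255],[24.5,0,-2.6,0,12,0,255],[36.5,0,-5.8,0,18,0,255],[48,0,-10.2,0,24,0,255],[59,0,-15.8,0,30,0,255]]';python3 -m creep '[[12.3,0,-0.6,0,6,0,255],[24.5,0,-2.6,0,12,0,255],[36.5,0,-5.8,0,18,0,255],[48,0,-10.2,0,24,0,255],[59,0,-15.8,0,30,0,255]]';python3 -m creep '[[0,0,0,0,0,0,255],[0,0,0,0,0,0,255],[0,0,0,0,0,0,255],[0,0,0,0,0,0,255]]'; python3 - <<'E'
from h import *
delta(0.552,0.116,0.088,17.7)
T=tool_T(); p=T[:3,3]; c=np.array([.588,.0035,0]); v=p-c; print(np.hypot(v[0],v[1]),np.degrees(np.arctan2(v[1],v[0])))
E
```

```text
time: 5.32
tool_pos: [0.5018, 0.083, 0.09]
ee_rot: [-1.576, 0.0, 0.829]
wrist_force: [2.2, -4.2, 3.9]
width: 0.0212
time: 5.95
tool_pos: [0.5535, 0.1149, 0.09]
ee_rot: [-1.577, -0.002, 0.305]
wrist_force: [-0.9, -7.8, 6.3]
width: 0.0213
time: 6.45
tool_pos: [0.5534, 0.1149, 0.0901]
ee_rot: [-1.576, -0.003, 0.308]
wrist_force: [2.7, -5.9, 3.9]
width: 0.0215
shift [-1.   2.1  1.5] rotvec [ 0.3 -0.   0.1] curyaw 17.7 t 6.45
0.11665852534520421 107.25014082101295
```

```bash
python3 -m creep '[[0,0,0,0,0,0,110],[0,0,0,0,0,0,110],[0,0,0,0,0,0,110],[0,-50,0,0,0,0,110],[0,-95,0,0,0,0,110]]'; python3 - <<'E'
from h import *
delta(0.536,0.289,0.18,81.2)
E
```

```text
time: 7.08
tool_pos: [0.5511, 0.1178, 0.1839]
ee_rot: [-1.57, 0.002, 0.31]
wrist_force: [0.3, -0.4, -0.3]
width: 0.0536
shift [ 37.8   4.  167.7] rotvec [ -0.1 -63.4  -0.1] curyaw 17.8 t 7.08
```

```bash
python3 -m creep '[[6,0,30,0,-10,0,85],[12,0,60,0,-20,0,85],[19,0,90,0,-30,0,85],[25,0,120,0,-40,0,85],[32,3,145,0,-50,0,85]]'; python3 -m creep '[[0,0,0,0,-7,0,85],[0,0,0,0,-13.4,0,85]]';python3 - <<'E'
from h import *
delta(0.536,0.289,0.18,81.2)
s=snap('top','t2'); print(robot.landmark_of('handle','top'),robot.landmark_of('picket_1','top'))
for b in blobs(s['color'],(0,150,80),(6,255,255),8): print(b[:2])
snap('wrist','w2');print(robot.landmark_of('picket_1','wrist'))
E
```

```text
time: 7.7
tool_pos: [0.5375, 0.2669, 0.1804]
ee_rot: [-1.571, -0.0, 1.189]
wrist_force: [0.7, -0.1, 0.1]
width: 0.0625
time: 7.95
tool_pos: [0.5374, 0.2662, 0.1799]
ee_rot: [-1.57, 0.0, 1.421]
wrist_force: [0.1, -0.9, 0.0]
width: 0.0628
shift [22.4 -0.1  4.8] rotvec [-0.1  0.2 -0. ] curyaw 81.4 t 7.95
[{'point': [0.5523, 0.1137, 0.1221], 'p': 0.72}] [{'point': [0.4194, 0.4781, 0.0127], 'p': 0.83}, {'point': [0.5395, 0.2894, 0.0188], 'p': 0.59}, {'point': [0.6474, 0.0225, 0.0469], 'p': 0.46}]
(470, [199.4, 161.4])
(340, [444.3, 208.0])
(61, [253.4, 213.1])
(617, [530.3, 235.4])
(47, [1.2, 278.8])
[{'point': [0.5957, 0.4933, 0.0137], 'p': 0.87}, {'point': [0.5378, 0.2894, 0.0147], 'p': 0.85}, {'point': [0.4195, 0.4786, 0.0153], 'p': 0.83}, {'point': [0.5408, 0.3652, 0.015], 'p': 0.65}]
```

View pics/t2.png

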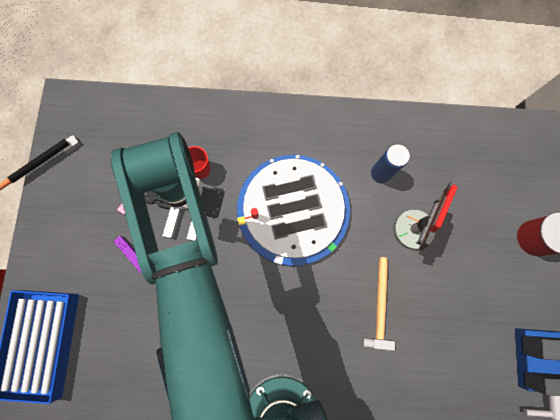

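View pics/w2.png

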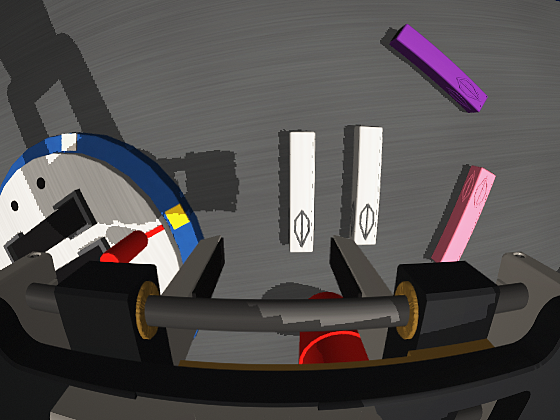

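```bash
python3 - <<'E'
from h import *
T=tool_T(); s=robot.snapshot('wrist')
for C in ([(291,131),(315,131),(290,251),(314,251)],[(358,126),(383,126),(354,243),(377,245)]):
    P=[wplane(s,T,u,v,.026) for u,v in C]; d=(P[0]+P[1]-P[2]-P[3])/2
    print(np.mean(P,0).round(4),np.linalg.norm(d).round(3),np.degrees(np.arctan2(d[1],d[0])).round(1), np.linalg.norm(P[1]-P[0]).round(3))
delta(0.537,0.290,0.03,81.2)
E
```

```text
[0.5353 0.2914 0.026 ] 0.129 171.5 0.025
[0.5391 0.3629 0.026 ] 0.129 171.5 0.028
shift [ 24.2 150.4   4.7] rotvec [-0.  -0.1  0. ] curyaw 81.1 t 8.25
```

```bash
python3 -m creep '[[25,20,5,0,0,0,85],[25,70,5,0,0,0,85],[25,120,5,0,0,0,85],[25,155,5,0,0,0,85],[25,173,5,0,0,0,85]]'; python3 -m creep '[[0,0,0,0,0,0,255],[0,0,0,0,0,0,255],[0,0,0,0,0,0,255],[0,0,0,0,0,0,255],[0,0,0,0,0,0,255]]'
```

```text
time: 8.88
tool_pos: [0.5355, 0.2902, 0.0049]
ee_rot: [-1.567, 0.002, 1.415]
wrist_force: [0.7, 0.1, -0.1]
width: 0.0627
time: 9.5
tool_pos: [0.5378, 0.2915, 0.009]
ee_rot: [-1.573, -0.002, 1.416]
wrist_force: [-0.3, 1.1, 3.5]
width: 0.0257
```

```bash
python3 -m creep '[[0,-30,0,0,0,0,255],[0,-80,0,0,0,0,255],[0,-130,0,0,0,0,255],[0,-170,0,0,0,0,255],[0,-170,0,0,0,0,255]]'; python3 - <<'E'
from h import *
delta(0.645,0.022,0.18,17.7)
E
```

```text
time: 10.12
tool_pos: [0.5387, 0.2916, 0.1816]
ee_rot: [-1.578, -0.004, 1.416]
wrist_force: [0.1, 1.1, -1.6]
width: 0.0255
shift [-250.     1.6 -146.6] rotvec [ 0.2 63.4  0.4] curyaw 81.1 t 10.12
```

```bash
python3 -m creep '[[-36,0,-21,0,9,0,255],[-72,0,-42,0,18,0,255],[-108,0,-63,0,27,0,255],[-144,0,-84,0,36,0,255],[-180,0,-105,0,45,0,255]]'; python3 - <<'E'
from h import *
delta(0.645,0.022,0.18,17.7)
E
```

```text
time: 10.75
tool_pos: [0.6117, 0.0954, 0.1736]
ee_rot: [-1.568, 0.005, 0.625]
wrist_force: [0.8, 0.1, -1.4]
width: 0.0262
shift [-16.   -6.6 -79. ] rotvec [-0.1 18.1 -0.3] curyaw 35.8 t 10.75
```

```bash
python3 -m creep '[[-8,0,-39,0,9,0,255],[-16,-3,-79,0,18,0,255],[-16,-3,-79,0,18,0,255]]'; python3 - <<'E'
from h import *
T=tool_T(); s=snap('wrist','w3'); print(robot.landmark_of('nest_1','wrist'));print(robot.landmark_of('picket_1','wrist'));print(robot.landmark_of('table_axis','wrist'));print(robot.landmark_of('handle','wrist'))
delta(0.645,0.022,0.18,17.7)
snap('top','t3');print(robot.landmark_of('picket_1','top'))
E
```

```text
time: 11.12
tool_pos: [0.646, 0.0206, 0.1764]
ee_rot: [-1.57, 0.006, 0.312]
wrist_force: [-0.1, 0.3, -2.9]
width: 0.0257
[{'point': [0.5836, 0.0006, 0.0473], 'p': 0.88}, {'point': [0.5277, -0.0135, 0.0516], 'p': 0.87}]
[{'point': [0.6459, 0.021, 0.1846], 'p': 0.84}]
[{'point': [0.5889, 0.0026, 0.0521], 'p': 0.78}]
[{'point': [0.5503, 0.1169, 0.1205], 'p': 0.98}]
shift [-1.5 -0.7 -2.4] rotvec [-0.1  0.5 -0.1] curyaw 18.2 t 11.38
[{'point': [0.5407, 0.3376, 0.0116], 'p': 0.87}, {'point': [0.5954, 0.4871, 0.0132], 'p': 0.73}, {'point': [0.4196, 0.4789, 0.0121], 'p': 0.61}, {'point': [0.6472, 0.0254, 0.189], 'p': 0.59}]
```

View pics/w3.png

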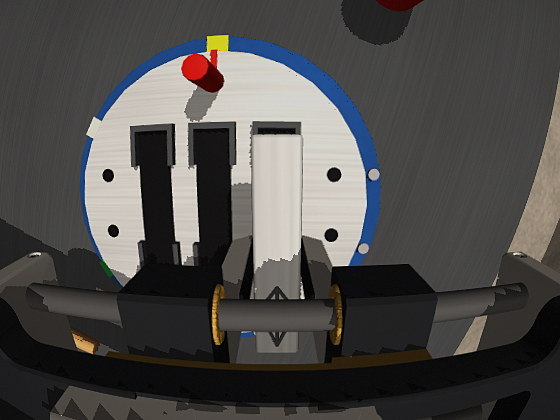

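```bash
python3 - <<'E'
from h import *
T=tool_T(); s=robot.snapshot('wrist')
u=np.array([-.304,.953])
for C in ([(251,122.5),(301,122.5)],[(190,123.5),(237,122.5)],[(130,126),(175,124)]):
    P=np.array([wplane(s,T,a,b,.060)[:2] for a,b in C]); d=P[1]-P[0]
    print(P.mean(0).round(4),np.linalg.norm(d).round(4),np.degrees(np.arctan2(d[1],d[0])).round(1),'center',(P.mean(0)-u*.078).round(4))
# picket in hand: far end top corners
for z in (.199,):
    P=np.array([wplane(s,T,a,b,z)[:2] for a,b in [(253,134),(302,134)]]);print(P.mean(0),np.linalg.norm(P[1]-P[0]))
delta(0.645,0.022,0.18,17.7)
E
```

```text
[0.6208 0.0969] 0.0456 18.2 center [0.6445 0.0226]
[0.5657 0.0793] 0.0445 17.5 center [0.5894 0.005 ]
[0.5075 0.0614] 0.0476 16.8 center [ 0.5312 -0.013 ]
[0.62552035 0.08642792] 0.023994729594138193
shift [-1.9  0.4 -2.1] rotvec [-0.   0.5 -0. ] curyaw 18.2 t 11.53
```

```bash
python3 -m creep '[[-1.5,20,-1,0,0.5,0,255],[-1.5,60,-1,0,0.5,0,255],[-1.5,95,-1,0,0.5,0,255],[-1.5,113,-1,0,0.5,0,255],[-1.5,113,-1,0,0.5,0,255]]'; python3 - <<'E'
from h import *
delta(0.645,0.0205,0.057,17.8); print(robot.get_obs()['wrist_force'])
s=snap('scene','s3');snap('wrist','w4')
E
```

```text
time: 12.15
tool_pos: [0.6444, 0.0225, 0.0661]
ee_rot: [-1.57, 0.003, 0.308]
wrist_force: [-0.8, 0.2, -1.8]
width: 0.026
shift [-0.   9.1 -2.1] rotvec [-0.1 -0.1 -0.2] curyaw 17.7 t 12.15
[-0.77614624  0.23587101 -1.84760271]
```

View pics/w4.png

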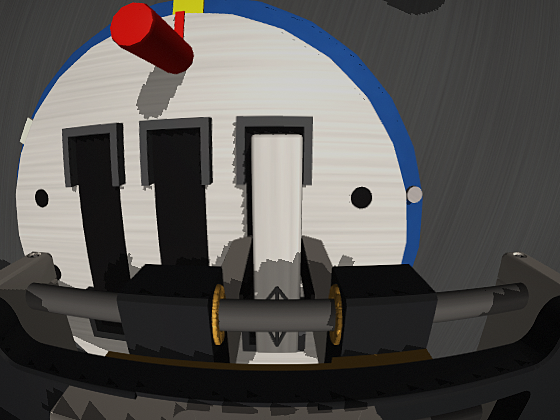

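```bash
python3 -m creep '[[-0.5,6,-1,0,0,0,255],[-0.5,9,-1,0,0,0,255],[-0.5,9,-1,0,0,0,255]]'; python3 -m creep '[[0,0,0,0,0,0,130],[0,0,0,0,0,0,130],[0,0,0,0,0,0,130],[0,0,0,0,0,0,130]]'
```

```text
time: 12.62
tool_pos: [0.6457, 0.0209, 0.0591]
ee_rot: [-1.571, -0.001, 0.308]
wrist_force: [0.6, -0.0, 0.3]
width: 0.0261
time: 13.12
tool_pos: [0.6452, 0.0211, 0.0585]
ee_rot: [-1.571, -0.0, 0.308]
wrist_force: [-0.1, 0.2, -0.0]
width: 0.0463
```

Released. I lift and look.

```bash
python3 -m creep '[[0,-25,0,0,0,0,130],[0,-70,0,0,0,0,130],[0,-120,0,0,0,0,130]]'; python3 - <<'E'
from h import *
T=tool_T(); s=snap('wrist','w5'); print(robot.landmark_of('picket_1','wrist'))
snap('top','t5');print(robot.landmark_of('picket_1','top'))
delta(0.540,0.3376,0.18,81.2)
E
```

```text
time: 13.5
tool_pos: [0.6446, 0.0211, 0.1787]
ee_rot: [-1.57, 0.002, 0.308]
wrist_force: [0.6, 0.1, 0.7]
width: 0.046
[{'point': [0.6421, 0.0218, 0.0654], 'p': 0.81}]
[{'point': [0.5403, 0.3354, 0.0132], 'p': 0.83}, {'point': [0.5969, 0.4899, 0.0102], 'p': 0.73}, {'point': [0.4191, 0.4775, 0.0145], 'p': 0.64}, {'point': [0.6459, 0.0239, 0.0685], 'p': 0.45}]
shift [-5.100e+00 -3.000e-01  3.338e+02] rotvec [  0.2 -63.6   0.1] curyaw 17.6 t 13.7
```

View pics/w5.png

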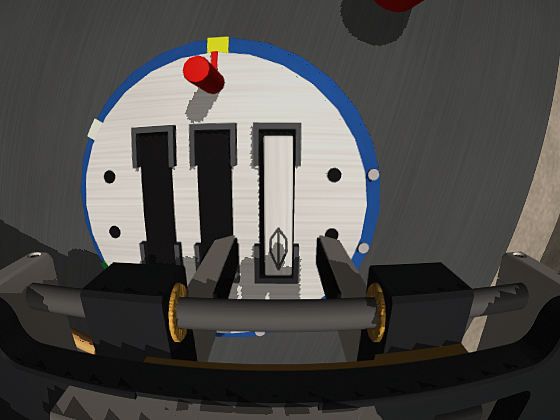

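View pics/t5.png

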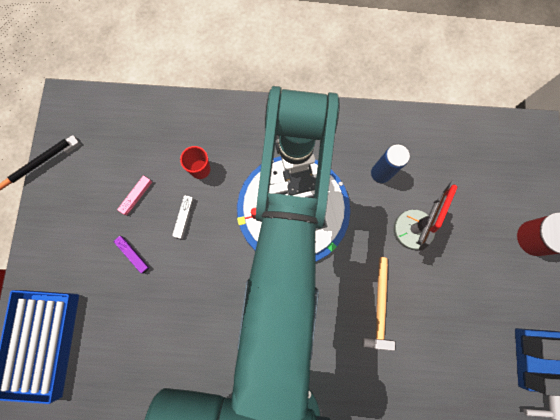

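Picket one is seated in the pocket. The second was knocked to about (0.540, 0.336), so I move over it.

```bash
python3 -m creep '[[-1,0,50,0,-9,0,85],[-2,0,100,0,-18,0,85],[-3,0,150,0,-27,0,85],[-4,0,200,0,-36,0,85],[-5,0,250,0,-45,0,85]]'; python3 - <<'E'
from h import *
delta(0.540,0.325,0.18,81.2)
E
```

```text
time: 14.32
tool_pos: [0.5629, 0.2588, 0.1755]
ee_rot: [-1.568, 0.003, 1.098]
wrist_force: [0.4, 0.1, -1.0]
width: 0.0627
shift [48.5 -4.5 50.5] rotvec [ -0.2 -18.3  -0.2] curyaw 62.9 t 14.32
```

```bash
python3 -m creep '[[24,0,25,0,-9,0,85],[48,0,50,0,-18,0,85],[48,0,50,0,-18,0,85]]'; python3 - <<'E'
from h import *
T=tool_T(); s=snap('wrist','w6'); print(robot.landmark_of('picket_1','wrist'))
delta(0.540,0.336,0.18,81.2)
E
```

```text
time: 14.7
tool_pos: [0.5403, 0.3249, 0.1756]
ee_rot: [-1.567, 0.002, 1.41]
wrist_force: [0.6, 0.1, -0.0]
width: 0.0627
[{'point': [0.4168, 0.477, 0.0141], 'p': 0.93}, {'point': [0.5954, 0.4885, 0.0132], 'p': 0.9}]
shift [12.8 -3.6  3.9] rotvec [-0.1 -0.6 -0.1] curyaw 80.6 t 14.8
```

View pics/w6.png

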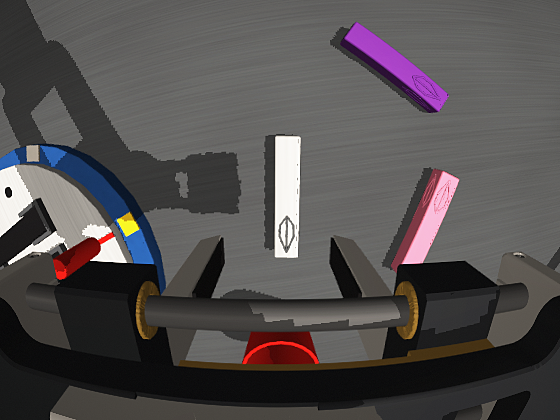

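```bash
python3 - <<'E'
from h import *
T=tool_T(); s=robot.snapshot('wrist')
for C in ([(275.5,136),(300,136.5),(274.5,257),(298.5,257)],):
    P=[wplane(s,T,u,v,.026) for u,v in C]; d=(P[0]+P[1]-P[2]-P[3])/2
    m=np.mean(P,0);yaw=np.degrees(np.arctan2(d[1],d[0]));print(m.round(4),np.linalg.norm(d).round(3),yaw.round(1), np.linalg.norm(P[1]-P[0]).round(3))
delta(m[0],m[1],0.006,yaw-90)
E
```

```text
[0.5418 0.3314 0.026 ] 0.128 170.4 0.025
shift [  9.3 170.9   1.5] rotvec [-0.1  0.1 -0.1] curyaw 80.5 t 14.85
```

```bash
python3 -m creep '[[10,20,1,0,0,0,85],[10,70,1,0,0,0,85],[10,120,1,0,0,0,85],[10,155,1,0,0,0,85],[10,169,1,0,0,0,85]]'; python3 -m creep '[[0,0,0,0,0,0,255],[0,0,0,0,0,0,255],[0,0,0,0,0,0,255],[0,0,0,0,0,0,255],[0,0,0,0,0,0,255]]';  python3 -m creep '[[0,-30,0,0,0,0,255],[0,-80,0,0,0,0,255],[0,-130,0,0,0,0,255],[0,-172,0,0,0,0,255],[0,-172,0,0,0,0,255]]'; python3 - <<'E'
from h import *
delta(0.531,-0.015,0.18,17.8)
E
```

```text
time: 15.48
tool_pos: [0.5409, 0.3317, 0.0049]
ee_rot: [-1.565, 0.004, 1.406]
wrist_force: [-0.0, -0.4, 0.1]
width: 0.0623
time: 16.1
tool_pos: [0.5439, 0.334, 0.011]
ee_rot: [-1.573, -0.002, 1.407]
wrist_force: [-0.2, 0.6, 3.7]
width: 0.0257
time: 16.73
tool_pos: [0.5449, 0.3344, 0.1864]
ee_rot: [-1.578, -0.005, 1.407]
wrist_force: [-0.1, 0.8, -1.4]
width: 0.0257
shift [-347.     4.9  -43.1] rotvec [ 0.2 62.8  0.5] curyaw 80.6 t 16.73
```

```bash
python3 -m creep '[[-50,0,-6,0,9,0,255],[-100,0,-12,0,18,0,255],[-150,0,-18,0,27,0,255],[-200,0,-24,0,36,0,255],[-250,0,-31,0,45,0,255]]'; python3 - <<'E'
from h import *
delta(0.531,-0.015,0.18,17.8)
E
```

```text
time: 17.35
tool_pos: [0.5313, 0.0801, 0.1784]
ee_rot: [-1.568, 0.004, 0.617]
wrist_force: [0.3, -0.4, -1.2]
width: 0.0257
shift [-55.2  -1.6 -77.4] rotvec [-0.1 17.5 -0.3] curyaw 35.3 t 17.35
```

```bash
python3 -m creep '[[-28,0,-39,0,9,0,255],[-55,-1,-77,0,17.5,0,255],[-55,-1,-77,0,17.5,0,255]]'; python3 - <<'E'
from h import *
T=tool_T(); s=snap('wrist','w7'); print(robot.landmark_of('nest_1','wrist'));print(robot.landmark_of('picket_1','wrist'))
delta(0.531,-0.0145,0.18,17.7)
E
```

```text
time: 17.73
tool_pos: [0.5317, -0.0157, 0.1796]
ee_rot: [-1.569, 0.005, 0.311]
wrist_force: [0.3, -0.1, -1.5]
width: 0.0259
[{'point': [0.5862, -0.0013, 0.0516], 'p': 0.97}, {'point': [0.6413, 0.0211, 0.0488], 'p': 0.77}]
[{'point': [0.6486, 0.0221, 0.0645], 'p': 0.68}, {'point': [0.5327, -0.0101, 0.1837], 'p': 0.62}]
shift [-1.9  0.7 -1.8] rotvec [-0.1  0.5 -0.1] curyaw 18.2 t 17.88
```

View pics/w7.png

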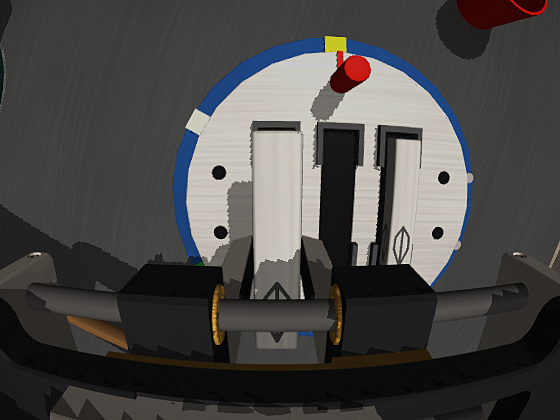

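```bash
python3 -m creep '[[-1.5,20,-3,0,0.5,0,255],[-1.5,60,-3,0,0.5,0,255],[-1.5,95,-3,0,0.5,0,255],[-1.5,112,-3,0,0.5,0,255],[-1.5,112,-3,0,0.5,0,255]]'; python3 - <<'E'
from h import *
delta(0.531,-0.0155,0.060,17.8); print(robot.get_obs()['wrist_force'])
snap('wrist','w8')
E
```

```text
time: 18.5
tool_pos: [0.5316, -0.0152, 0.069]
ee_rot: [-1.569, 0.003, 0.309]
wrist_force: [0.1, -0.4, -0.9]
width: 0.0255
shift [-0.6  9.  -0.2] rotvec [-0.1 -0.1 -0.2] curyaw 17.7 t 18.5
[ 0.08859854 -0.37798451 -0.8734393 ]
```

View pics/w8.png

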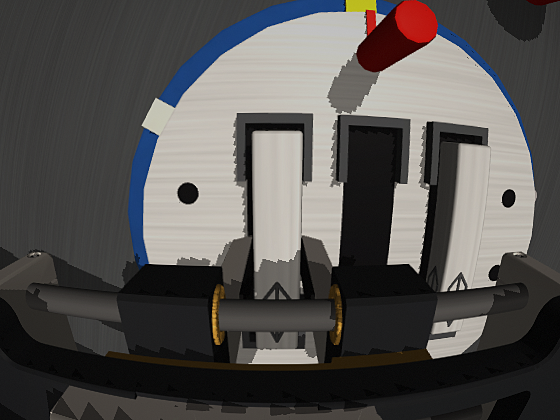

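```bash
python3 -m creep '[[-0.5,6,-1,0,0,0,255],[-0.5,9,-1,0,0,0,255],[-0.5,9,-1,0,0,0,255]]'; python3 -m creep '[[0,0,0,0,0,0,130],[0,0,0,0,0,0,130],[0,0,0,0,0,0,130],[0,0,0,0,0,0,130]]'; python3 -m creep '[[0,-25,0,0,0,0,130],[0,-70,0,0,0,0,130],[0,-120,0,0,0,0,130]]'; python3 - <<'E'
from h import *
T=tool_T(); s=snap('wrist','w9'); print(robot.landmark_of('picket_1','wrist'))
delta(0.552,0.116,0.18,17.8)
E
```

```text
time: 18.92
tool_pos: [0.5326, -0.0174, 0.0617]
ee_rot: [-1.571, -0.001, 0.308]
wrist_force: [0.4, -0.0, -2.1]
width: 0.0254
time: 19.42
tool_pos: [0.5325, -0.0173, 0.0616]
ee_rot: [-1.571, -0.0, 0.308]
wrist_force: [-0.3, -0.4, -0.1]
width: 0.0461
time: 19.8
tool_pos: [0.5318, -0.0172, 0.1819]
ee_rot: [-1.57, 0.002, 0.308]
wrist_force: [1.3, 0.2, 1.0]
width: 0.0462
[{'point': [0.647, 0.0239, 0.0648], 'p': 0.94}, {'point': [0.6952, 0.3075, -0.0019], 'p': 0.66}, {'point': [0.5321, -0.0131, 0.0633], 'p': 0.63}]
shift [ 55.8   8.8 122.7] rotvec [ 0.3 -0.2  0.7] curyaw 17.6 t 19.9
```

View pics/w9.png

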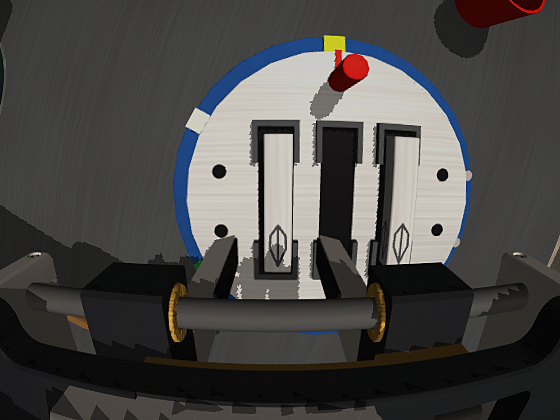

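Both pickets are seated at wrist px (278,205) and (400,215), with the handle at the yellow mark. Next I grip the handle at yaw about -22° so the 120° turn stays within the wrist range.

```bash
python3 -m creep '[[14,0,30,0,10,0,110],[28,0,61,0,20,0,110],[42,0,92,0,30,0,110],[56,3,123,0,40,0,110],[56,3,123,0,40,0,110]]'; python3 - <<'E'
from h import *
T=tool_T(); s=snap('wrist','w10'); print(robot.landmark_of('handle','wrist'))
delta(0.552,0.116,0.089,-22.3)
E
```

```text
time: 20.52
tool_pos: [0.5479, 0.1186, 0.1771]
ee_rot: [-1.572, 0.002, -0.386]
wrist_force: [0.3, -1.1, -0.6]
width: 0.0535
[{'point': [0.5473, 0.1157, 0.1247], 'p': 0.93}]
shift [ 3.8 88.7  1.1] rotvec [ 0.1  0.1 -0. ] curyaw -22.2 t 20.62
```

View pics/w10.png

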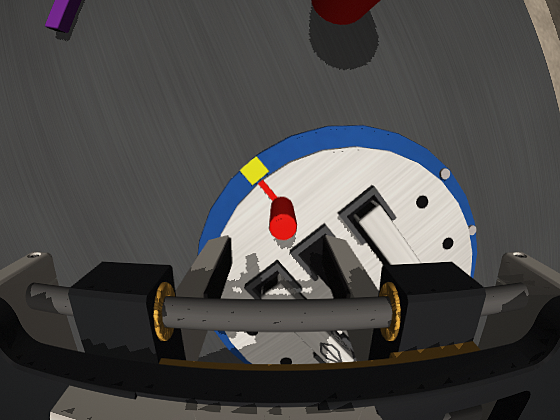

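```bash
python3 -m creep '[[3,30,1,0,0,0,110],[3,65,1,0,0,0,110],[3,88,1,0,0,0,110],[3,88,1,0,0,0,200],[3,88,1,0,0,0,255]]'; python3 -m creep '[[0,0,0,0,0,0,255],[0,0,0,0,0,0,255],[0,0,0,0,0,0,255],[0,0,0,0,0,0,255]]'; python3 - <<'E'
from h import *
T=tool_T(); p=T[:3,3]; c=np.array([.588,.0035,0]); v=p-c; a0=np.arctan2(v[1],v[0]); print(np.hypot(v[0],v[1]),np.degrees(a0))
r=.118; cur=np.degrees(np.arctan2(T[1,0],T[0,0])); print(cur)
for k in range(1,6):
    ph=np.radians(6*k); A=np.radians(107.7); d=r*np.array([np.cos(A+ph)-np.cos(A),np.sin(A+ph)-np.sin(A),0]); print(6*k,(T[:3,:3].T@d*1000).round(1))
E
```

```text
time: 21.25
tool_pos: [0.5524, 0.1159, 0.0917]
ee_rot: [-1.57, -0.002, -0.391]
wrist_force: [-0.0, -0.1, 0.3]
width: 0.0369
time: 21.75
tool_pos: [0.5524, 0.1169, 0.0921]
ee_rot: [-1.569, -0.002, -0.39]
wrist_force: [-1.0, -0.5, 5.1]
width: 0.0217
0.1188716214620903 107.42319088709392
-22.360617795278884
6 [-9.  -0.  -8.4]
12 [-17.1  -0.1 -17.8]
18 [-24.2  -0.1 -27.9]
24 [-30.2  -0.1 -38.7]
30 [-35.   -0.1 -50.1]
```

```bash
for i in 1; do python3 -m creep '[[-9,0,-8.4,0,-6,0,255],[-17,0,-18,0,-12,0,255],[-24,0,-28,0,-18,0,255],[-30,0,-39,0,-24,0,255],[-35,0,-50,0,-30,0,255]]'; done; python3 - <<'E'
from h import *
T=tool_T(); p=T[:3,3]; c=np.array([.588,.0035,0]); v=p-c; a0=np.arctan2(v[1],v[0]); print(np.hypot(v[0],v[1]),np.degrees(a0))
E
```

```text
time: 22.38
tool_pos: [0.5013, 0.0856, 0.0921]
ee_rot: [-1.567, -0.004, 0.137]
wrist_force: [0.6, 3.5, 5.4]
width: 0.022
0.1193932788458027 136.5621825384384
```

```bash
python3 -m creep '[[-9,0,-8.4,0,-6,0,255],[-17,0,-18,0,-12,0,255],[-24,0,-28,0,-18,0,255],[-30,0,-39,0,-24,0,255],[-35,0,-50,0,-30,0,255]]'; python3 - <<'E'
from h import *
T=tool_T(); p=T[:3,3]; c=np.array([.588,.0035,0]); v=p-c; a0=np.arctan2(v[1],v[0]); print(np.hypot(v[0],v[1]),np.degrees(a0))
E
python3 -m creep '[[-9,0,-8.4,0,-6,0,255],[-17,0,-18,0,-12,0,255],[-24,0,-28,0,-18,0,255],[-30,0,-39,0,-24,0,255],[-35,0,-50,0,-30,0,255]]'; python3 - <<'E'
from h import *
T=tool_T(); p=T[:3,3]; c=np.array([.588,.0035,0]); v=p-c; a0=np.arctan2(v[1],v[0]); print(np.hypot(v[0],v[1]),np.degrees(a0)); delta(0.588+.118*np.cos(np.radians(227.7)),.0035+.118*np.sin(np.radians(227.7)),.092,97.7)
E
```

```text
time: 23.0
tool_pos: [0.471, 0.0304, 0.0921]
ee_rot: [-1.568, -0.0, 0.661]
wrist_force: [-5.1, 4.1, 8.8]
width: 0.0213
0.1200008434944455 167.06781109204204
time: 23.62
tool_pos: [0.4726, -0.0309, 0.092]
ee_rot: [-1.566, 0.001, 1.185]
wrist_force: [-8.1, 0.6, 11.3]
width: 0.0213
0.12038990650084799 -163.3784173984033
shift [-35.4  -0.2 -53.2] rotvec [ -0.3 -29.8   0. ] curyaw 67.9 t 23.62
```

```bash
python3 -m creep '[[-8.5,0,-9,0,-6,0,255],[-16.5,0,-19,0,-12,0,255],[-23.5,0,-29,0,-18,0,255],[-29.5,0,-40,0,-24,0,255],[-35,0,-52,0,-30,0,255]]'; python3 -m creep '[[0,0,0,0,0,0,255],[0,0,0,0,0,0,255]]'; python3 - <<'E'
from h import *
T=tool_T(); p=T[:3,3]; c=np.array([.588,.0035,0]); v=p-c; a0=np.arctan2(v[1],v[0]); print(np.hypot(v[0],v[1]),np.degrees(a0)); print(robot.get_obs()['joint_positions'])
E
```

```text
time: 24.25
tool_pos: [0.5083, -0.0863, 0.092]
ee_rot: [-1.567, 0.004, 1.707]
wrist_force: [-8.2, -2.3, 9.4]
width: 0.0216
time: 24.5
tool_pos: [0.5088, -0.0866, 0.092]
ee_rot: [-1.568, 0.005, 1.703]
wrist_force: [-5.9, -5.7, 7.1]
width: 0.0216
0.11994774112107028 -131.2990649905767
[-0.27436168  0.06379434  1.62335414 -0.00607014  1.45468521 -1.97647377]
```

```bash
python3 -m creep '[[0,0,0,0,0,0,110],[0,0,0,0,0,0,110],[0,0,0,0,0,0,110],[0,-50,0,0,0,0,110],[0,-110,0,0,0,0,110]]'; python3 -m creep '[[0,-60,0,0,0,0,0],[0,-100,0,0,0,0,0],[0,-100,0,0,0,0,0]]'; python3 - <<'E'
from h import *
s=snap('wrist','w11'); print(robot.landmark_of('handle','wrist'),robot.landmark_of('picket_1','wrist'))
snap('top','t11');print(robot.landmark_of('handle','top'))
snap('scene','s11')
for n in ('scene','top'):
  for k in ('screen_bar','screen_hinge','screen_base'): print(n,k,robot.landmark_of(k,n))
print(robot.get_obs()['tool_pos'])
E
```

```text
time: 25.12
tool_pos: [0.5087, -0.083, 0.1996]
ee_rot: [-1.567, -0.002, 1.704]
wrist_force: [1.0, 0.1, 0.9]
width: 0.0536
time: 25.5
tool_pos: [0.5113, -0.0837, 0.3048]
ee_rot: [-1.579, 0.003, 1.704]
wrist_force: [0.3, 0.4, -0.2]
width: 0.0802
[{'point': [0.5059, -0.0854, 0.1184], 'p': 0.82}] [{'point': [0.5949, 0.4935, 0.0119], 'p': 0.86}, {'point': [0.6281, -0.0339, 0.063], 'p': 0.76}, {'point': [0.5398, 0.045, 0.066], 'p': 0.72}]
[{'point': [0.508, -0.0824, 0.1216], 'p': 0.91}, {'point': [0.6355, -0.04, 0.0492], 'p': 0.72}, {'point': [0.5486, -0.3648, 0.1391], 'p': 0.27}]
scene screen_bar [{'point': [0.5582, -0.3437, 0.2871], 'p': 0.72}, {'point': [0.6338, -0.0399, 0.0617], 'p': 0.49}, {'point': [0.5042, -0.0852, 0.1186], 'p': 0.47}]
scene screen_hinge [{'point': [0.5519, -0.3642, 0.1394], 'p': 0.9}]
scene screen_base [{'point': [0.5511, -0.3681, -0.0005], 'p': 0.78}]
top screen_bar [{'point': [0.5627, -0.3386, 0.2885], 'p': 0.59}]
top screen_hinge [{'point': [0.5478, -0.3622, 0.1409], 'p': 0.98}]
top screen_base [{'point': [0.5523, -0.3666, -0.0003], 'p': 0.57}]
[ 0.50971784 -0.0835848   0.30012327]
```

View pics/w11.png

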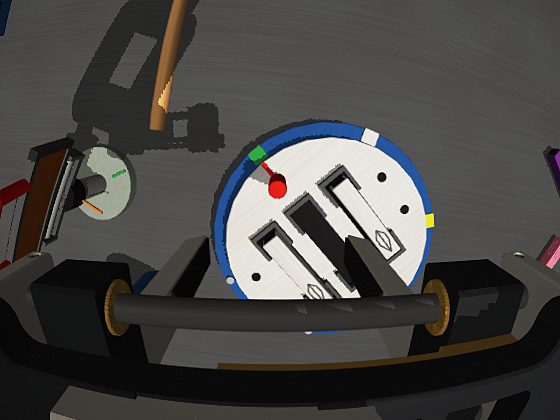

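View pics/s11.png

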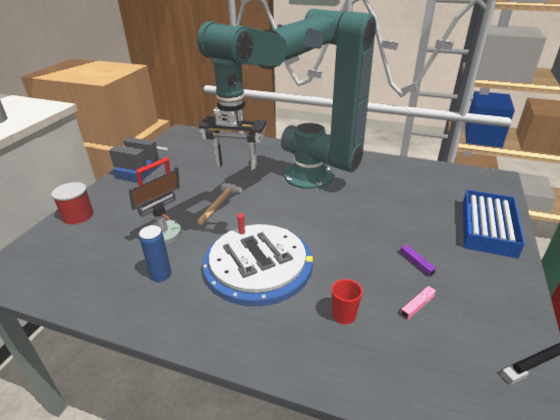

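```bash
python3 - <<'E'
from h import *
t=cv2.imread('pics/t11.png'); z=cv2.resize(t[150:280,370:480],None,fx=4.5,fy=4.5,interpolation=cv2.INTER_CUBIC)
s=cv2.imread('pics/s11.png'); z2=cv2.resize(s[140:260,100:200],None,fx=4.875,fy=4.875,interpolation=cv2.INTER_CUBIC)
z2=z2[:585]; cv2.imwrite('pics/scr.png',z);cv2.imwrite('pics/scr2.png',z2)
S=robot.snapshot('top')
print('foot proj',proj(S,[.5515,-.367,.025]))
for nm,lo,hi in [('green',(45,60,60),(80,255,255)),('orange',(5,150,120),(20,255,255))]:
    for b in blobs(S['color'],lo,hi,3):
        if 370<b[1][0]<460: print('top',nm,b[0],b[1],b[2],onplane(S,*b[1],.025).round(4))
T=tool_T();W=robot.snapshot('wrist')
for nm,lo,hi in [('green',(45,60,60),(80,255,255)),('orange',(5,150,120),(20,255,255))]:
    for b in blobs(W['color'],lo,hi,10):
        if b[1][0]<150: print('wr',nm,b[0],b[1],b[2],wplane(W,T,*b[1],.025).round(4))
E
```

```text
foot proj (np.float64(415.2872303332794), np.float64(228.03894219321353))
top orange 5 [416.2, 220.0] ((416.4000549316406, 220.20004272460938), (3.5777084827423096, 0.8944271206855774), 26.56505012512207) [ 0.5762 -0.37    0.025 ]
wr green 45 [116.0, 176.4] ((116.00001525878906, 176.50001525878906), (2.683281421661377, 14.758047103881836), 63.43495178222656) [ 0.5292 -0.3309  0.025 ]
wr orange 51 [89.4, 209.8] ((89.34614562988281, 209.7307586669922), (23.02005958557129, 1.9414502382278442), 33.6900634765625) [ 0.5887 -0.3804  0.025 ]
wr orange 41 [83.9, 316.6] ((83.67646789550781, 316.20587158203125), (18.675243377685547, 2.6678919792175293), 75.96376037597656) [ 0.7998 -0.4108  0.025 ]
```

View pics/scr.png

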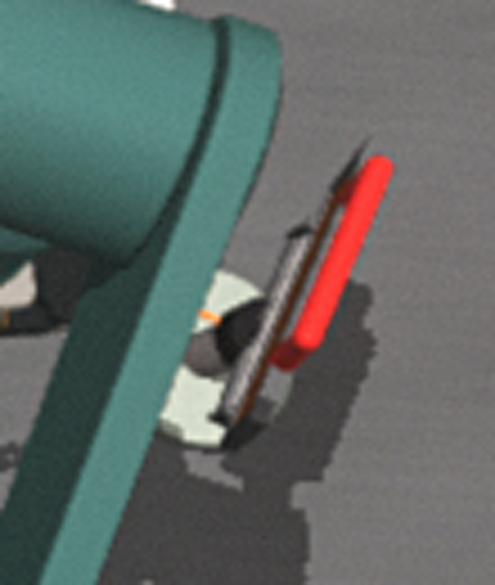

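View pics/scr2.png

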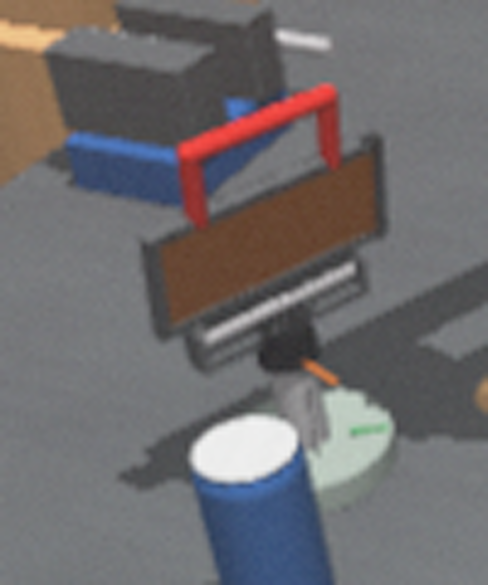

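```bash
python3 - <<'E'
from h import *
S=robot.snapshot('top'); im=cv2.imread('pics/top0.png')
S2=robot.snapshot('scene'); im2=S2['color']
for nm,s,i,xr in(('top',S,im,(420,470)),('scene',S2,im2,(120,180))):
    hsv=cv2.cvtColor(i,cv2.COLOR_BGR2HSV); m=cv2.inRange(hsv,np.array((0,150,90)),np.array((8,255,255))); m[:,:xr[0]]=0;m[:,xr[1]:]=0; m[250:]=0
    p=np.argwhere(m)[:,::-1]; print(nm,len(p),p.min(0),p.max(0),cv2.minAreaRect(p.astype(np.float32)))
# ends by eye from zooms: t11 zoom (4.5x, origin 370,150): (383,165),(305,340)
e=[(370+381/4.5,150+167/4.5),(370+306/4.5,150+338/4.5)]
P=[onplane(S,*q,.287) for q in e]; d=P[0]-P[1]; print(P,np.linalg.norm(d),np.degrees(np.arctan2(d[1],d[0])))
e=[(100+183/4.875,140+152/4.875),(100+332/4.875,140+94/4.875)]
P=[onplane(S2,*q,.287) for q in e]; d=P[0]-P[1]; print(P,np.linalg.norm(d),np.degrees(np.arctan2(d[1],d[0])))
# green stripe in top0
for b in blobs(im,(40,50,60),(85,255,255),2):
    if 370<b[1][0]<460: print('green',b[0],b[1],b[2],onplane(S,*b[1],.025).round(4))
for b in blobs(im,(5,120,120),(20,255,255),2):
    if 390<b[1][0]<460: print('or',b[0],b[1],b[2],onplane(S,*b[1],.025).round(4))
z=cv2.resize(im[190:260,380:450],None,fx=8,fy=8,interpolation=cv2.INTER_CUBIC); cv2.imwrite('pics/foot.png',z)
E
```

```text
top 321 [430 185] [456 231] ((443.9298095703125, 208.1536102294922), (8.834896087646484, 51.32034683227539), 24.567171096801758)
scene 215 [137 158] [168 186] ((153.36209106445312, 171.3448486328125), (17.201147079467773, 36.63450241088867), 66.80140686035156)
[array([ 0.6073868 , -0.36272918,  0.287     ]), array([ 0.51379421, -0.32161571,  0.287     ])] 0.10222471089030502 -23.71498330263873
[array([ 0.60749099, -0.36454302,  0.287     ]), array([ 0.51335814, -0.31822773,  0.287     ])] 0.10490995350563004 -26.198129195711694
green 15 [402.3, 234.5] ((402.4999694824219, 234.49998474121094), (1.6712579727172852, 7.613508701324463), 68.19859313964844) [ 0.5293 -0.328   0.025 ]
or 17 [412.7, 218.3] ((412.6031188964844, 218.26805114746094), (12.082619667053223, 1.2184154987335205), 23.962486267089844) [ 0.5807 -0.3595  0.025 ]
```

View pics/foot.png

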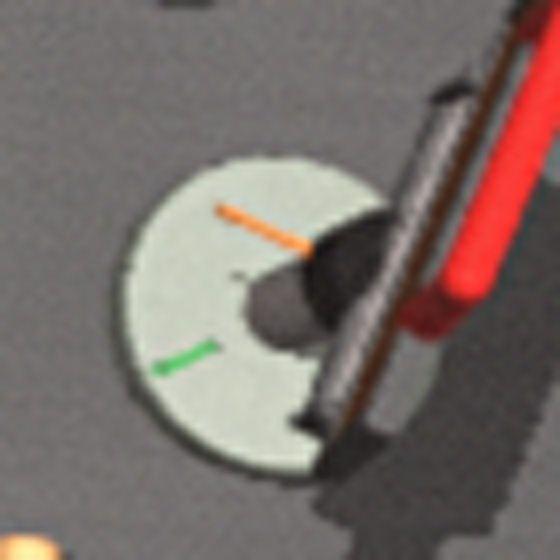

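The table sits in the green detent with both pickets in their pockets. The screen's bar is at about (0.560,-0.342,0.288) with hinge direction -25°, leaning 65°. The green stripe is at about 120°, so it needs about +54° of swivel. I'll grip the bar at yaw -115°.

```bash
python3 -m creep '[[0,-13,0,0,10.6,0,110],[0,-26,0,0,21.2,0,110],[0,-39,0,0,31.8,0,110],[0,-52,0,0,42.4,0,110],[0,-65,0,0,53,0,110]]';python3 -m creep '[[0,0,0,0,10.6,0,110],[0,0,0,0,21.2,0,110],[0,0,0,0,31.8,0,110],[0,0,0,0,42.4,0,110],[0,0,0,0,53,0,110]]'; python3 -m creep '[[0,0,0,0,10.6,0,110],[0,0,0,0,21.2,0,110],[0,0,0,0,31.8,0,110],[0,0,0,0,42.4,0,110],[0,0,0,0,53,0,110]]';python3 -m creep '[[0,0,0,0,10.6,0,110],[0,0,0,0,21.2,0,110],[0,0,0,0,31.8,0,110],[0,0,0,0,42.4,0,110],[0,0,0,0,53,0,110]]';python3 - <<'E'
from h import *
delta(.5604,-.342,.36,-115)
E
```

```text
time: 26.92
tool_pos: [0.5098, -0.0836, 0.366]
ee_rot: [-1.571, -0.0, 0.773]
wrist_force: [0.2, -0.5, 0.1]
width: 0.0542
time: 27.55
tool_pos: [0.5098, -0.0836, 0.3656]
ee_rot: [-1.571, -0.0, -0.152]
wrist_force: [0.1, -0.1, -1.4]
width: 0.0531
time: 28.18
tool_pos: [0.5098, -0.0836, 0.3656]
ee_rot: [-1.571, -0.0, -1.077]
wrist_force: [-0.6, -0.7, -0.2]
width: 0.0536
time: 28.8
tool_pos: [0.5098, -0.0836, 0.3656]
ee_rot: [-1.571, 0.0, -2.002]
wrist_force: [0.0, -0.2, -1.0]
width: 0.0535
shift [213.5   5.6 154. ] rotvec [-0.   0.3 -0. ] curyaw -114.7 t 28.8
```

```bash
python3 -m creep '[[43,0,31,0,0,0,110],[86,0,62,0,0,0,110],[129,0,93,0,0,0,110],[172,0,124,0,0,0,110],[213,0,154,0,0,0,110]]'; python3 -m creep '[[0,0,0,0,0,0,110],[0,0,0,0,0,0,110]]';python3 - <<'E'
from h import *
T=tool_T(); s=snap('wrist','w12');print(robot.landmark_of('screen_bar','wrist'),robot.landmark_of('screen_hinge','wrist'))
delta(.5604,-.342,.271,-115)
E
```

```text
time: 29.42
tool_pos: [0.5623, -0.343, 0.3654]
ee_rot: [-1.571, 0.0, -1.996]
wrist_force: [-0.3, 0.1, 0.6]
width: 0.0534
time: 29.68
tool_pos: [0.5622, -0.3409, 0.3653]
ee_rot: [-1.571, 0.001, -1.996]
wrist_force: [-0.1, 0.3, 0.4]
width: 0.0536
[{'point': [0.556, -0.3408, 0.2887], 'p': 0.83}] [{'point': [0.5514, -0.3643, 0.1433], 'p': 0.6}]
shift [ 2.9 96.  -0.9] rotvec [-0.1  0.7  0. ] curyaw -114.3 t 29.82
```

View pics/w12.png

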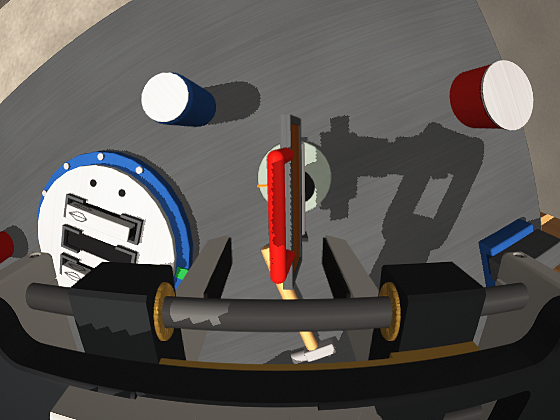

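```bash
python3 - <<'E'
from h import *
T=tool_T(); s=robot.snapshot('wrist')
P=[wplane(s,T,*q,.288) for q in [(276.5,156),(281,277)]]; d=P[0]-P[1]; m=(P[0]+P[1])/2
print(P,np.linalg.norm(d),np.degrees(np.arctan2(d[1],d[0])))
delta(m[0],m[1],.271,-115); print(m)
E
```

```text
[array([ 0.60789075, -0.36226276,  0.288     ]), array([ 0.5117061, -0.3232154,  0.288    ])] 0.1038083958408644 -22.09530600304095
shift [ 3.8 96.1 -1.2] rotvec [-0.1  0.7  0. ] curyaw -114.3 t 29.88
[ 0.55979842 -0.34273908  0.288     ]
```

```bash
python3 -m creep '[[2,20,-1,0,0,0,110],[2,60,-1,0,0,0,110],[2,94,-1,0,0,0,110],[2,94,-1,0,0,0,110]]'; python3 -m creep '[[0,0,0,0,0,0,200],[0,0,0,0,0,0,255],[0,0,0,0,0,0,255],[0,0,0,0,0,0,255],[0,0,0,0,0,0,255]]';python3 - <<'E'
from h import *
T=tool_T(); s=snap('wrist','w13'); print(robot.get_obs()['wrist_force'],T[:3,3], T[:3,3]-.019*T[:3,1])
g=T[:3,3]-.019*T[:3,1]
H=np.array([.5505,-.3655,.14]);v=g-H; print(np.linalg.norm(v),v, 'lean dir',np.degrees(np.arctan2(v[1],v[0])),'tilt',np.arctan2(np.hypot(v[0],v[1]),v[2]))
E
```

```text
time: 30.38
tool_pos: [0.5592, -0.3406, 0.2682]
ee_rot: [-1.577, 0.002, -1.995]
wrist_force: [0.2, 0.6, -0.3]
width: 0.0535
time: 31.0
tool_pos: [0.5612, -0.3418, 0.2724]
ee_rot: [-1.569, 0.002, -1.995]
wrist_force: [1.3, 2.9, 2.9]
width: 0.0131
[1.07643304 2.68517804 3.7116687 ] [ 0.56119019 -0.34175814  0.27240812] [ 0.56114825 -0.34177582  0.29140806]
0.15362494470906554 [0.01064825 0.02372418 0.15140806] lean dir 65.82776941691668 tilt 0.17009007998382877
```

View pics/w13.png

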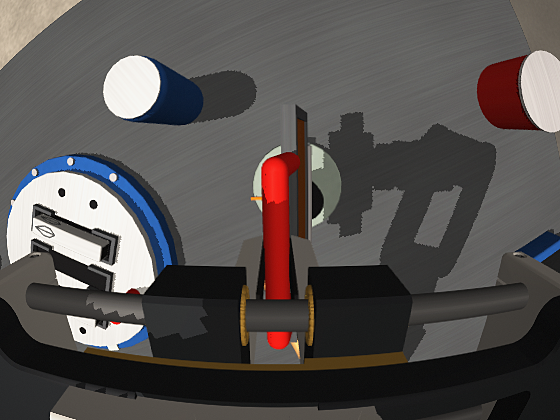

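```bash
cat > scr.py <<'E'
from h import *
def bar(psi,t): psi=np.radians(psi); return .15*np.array([np.sin(t)*np.cos(psi),np.sin(t)*np.sin(psi),np.cos(t)])
def plan(p0,t0,p1,t1,n=5):
    T=tool_T()
    for k in range(1,n+1):
        p=p0+(p1-p0)*k/n; t=t0+(t1-t0)*k/n
        d=T[:3,:3].T@(bar(p,t)-bar(p0,t0))*1000; print(d.round(1),-(p-p0))
E
python3 - <<'E'
from scr import *
plan(65.5,.17,92.5,.39)
E
```

```text
[-6.3  1.3 -3. ] -5.400000000000006
[-12.2   2.8  -7.1] -10.799999999999997
[-17.5   4.6 -12.4] -16.200000000000003
[-22.    6.7 -18.7] -21.599999999999994
[-25.5   9.1 -25.8] -27.0
```

```bash
python3 -m creep '[[-6.3,1.3,-3,0,-5.4,0,255],[-12.2,2.8,-7,0,-10.8,0,255],[-17.5,4.6,-12.4,0,-16.2,0,255],[-22,6.7,-18.7,0,-21.6,0,255],[-25.5,9,-25.8,0,-27,0,255]]'; python3 - <<'E'
from scr import *
o=robot.get_obs();print(o['wrist_torque'],o['tool_pos'])
plan(92.5,.39,119.5,.63)
E
```

```text
time: 31.68
tool_pos: [0.5484, -0.3115, 0.2641]
ee_rot: [-1.567, -0.007, -1.524]
wrist_force: [2.0, -3.4, 4.3]
width: 0.013
[-0.89947068 -0.32419629 -0.03551247] [ 0.54840416 -0.31147665  0.26407083]
[-6.3  2.8 -6. ] -5.400000000000006
[-11.9   6.  -13.1] -10.799999999999997
[-16.4   9.4 -21.3] -16.200000000000003
[-19.8  13.2 -30.3] -21.599999999999994
[-22.   17.2 -40.1] -27.0
```

```bash
python3 -m creep '[[-6.3,2.8,-6,0,-5.4,0,255],[-11.9,6,-13,0,-10.8,0,255],[-16.4,9.4,-21.3,0,-16.2,0,255],[-19.8,13.2,-30.3,0,-21.6,0,255],[-22,17,-40,0,-27,0,255]]'; python3 -m creep '[[0,0,0,0,0,0,255],[0,0,0,0,0,0,255]]';python3 - <<'E'
from h import *
T=tool_T(); g=T[:3,3]-.022*T[:3,1]; print(T[:3,3],robot.get_obs()['ee_rot'])
g=T[:3,3]+[0,0,.016]
H=np.array([.5505,-.3655,.14]);v=g-H; print(np.linalg.norm(v),v, 'lean dir',np.degrees(np.arctan2(v[1],v[0])),'tilt',np.arctan2(np.hypot(v[0],v[1]),v[2]))
snap('scene','s14')
for n in ('top','scene'):
    s=snap(n,n[0]+'14')
    for k in ('screen_bar','screen_hinge'): print(n,k,robot.landmark_of(k,n))
E
```

```text
time: 32.3
tool_pos: [0.5078, -0.2906, 0.2468]
ee_rot: [-1.569, -0.007, -1.051]
wrist_force: [2.3, -1.4, 2.8]
width: 0.0128
time: 32.55
tool_pos: [0.5066, -0.2897, 0.246]
ee_rot: [-1.571, -0.002, -1.056]
wrist_force: [-0.1, -1.8, 2.1]
width: 0.0133
[ 0.50657577 -0.28967546  0.2460449 ] [-1.57140641 -0.00217922 -1.05589159]
0.15024532036694596 [-0.04392423  0.07582454  0.1220449 ] lean dir 120.08319061580038 tilt 0.6227043201531097
top screen_bar [{'point': [0.5074, -0.2897, 0.2619], 'p': 0.8}]
top screen_hinge [{'point': [0.5485, -0.3653, 0.1422], 'p': 0.64}]
scene screen_bar [{'point': [0.5044, -0.2905, 0.2593], 'p': 0.98}]
scene screen_hinge [{'point': [0.552, -0.3625, 0.1365], 'p': 0.81}]
```

View pics/s14.png

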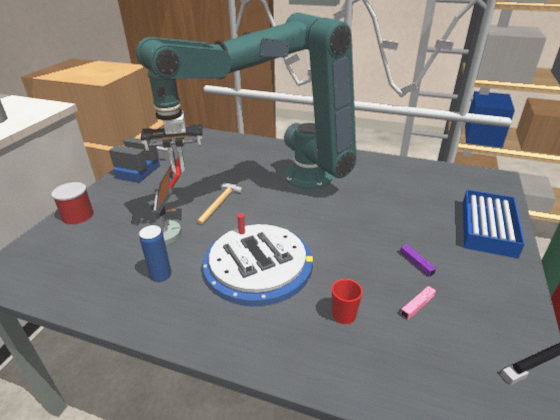

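```bash
python3 -m creep '[[0,0,0,0,0,0,130],[0,0,0,0,0,0,130],[0,0,0,0,0,0,130],[0,-30,0,0,0,0,130],[0,-80,0,0,0,0,130]]'; python3 -m creep '[[0,0,0,0,0,0,130],[0,0,0,0,0,0,130]]'; python3 - <<'E'
from h import *
T=tool_T(); s=snap('wrist','w15'); print(T[:3,3],robot.landmark_of('screen_bar','wrist'))
E
```

```text
time: 33.52
tool_pos: [0.5057, -0.2877, 0.3233]
ee_rot: [-1.573, 0.007, -1.053]
wrist_force: [0.4, -0.3, -0.1]
width: 0.046
time: 33.78
tool_pos: [0.5064, -0.2883, 0.3248]
ee_rot: [-1.571, 0.001, -1.053]
wrist_force: [0.2, -0.1, -0.8]
width: 0.046
[ 0.50644109 -0.28834636  0.32476585] [{'point': [0.5005, -0.2886, 0.2625], 'p': 0.57}]
```

View pics/w15.png

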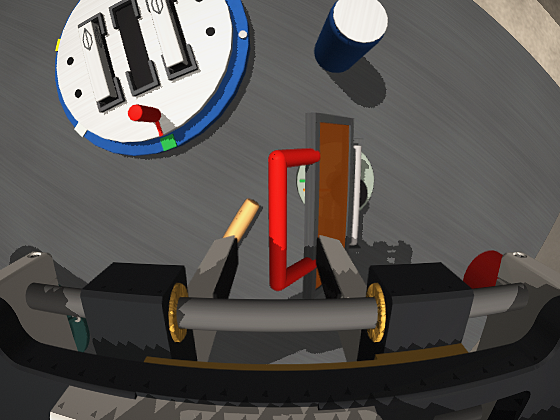

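```bash
python3 -m creep '[[0,-60,0,0,0,0,130],[-30,-70,10,0,0,0,130],[-75,-70,20,0,0,0,130],[-120,-70,30,0,0,0,130],[-170,-70,40,0,0,0,130]]';python3 -m creep '[[-50,0,10,0,0,0,130],[-100,0,20,0,0,0,130],[-150,0,30,0,0,0,130],[-200,0,40,0,0,0,130],[-250,0,50,0,0,0,130]]'; python3 - <<'E'
from h import *
for n in ('top','scene'):
    s=snap(n,n[0]+'16')
    for k in ('screen_bar','screen_hinge','screen_base','handle','picket_1'): print(n,k,[(round(d['p'],2),np.round(d['point'],3).tolist()) for d in robot.landmark_of(k,n)])
t=cv2.imread('pics/t16.png'); z=cv2.resize(t[190:270,370:450],None,fx=7,fy=7,interpolation=cv2.INTER_CUBIC);cv2.imwrite('pics/foot2.png',z)
s=cv2.imread('pics/s16.png'); z=cv2.resize(s[140:260,100:200],None,fx=4.875,fy=4.875,interpolation=cv2.INTER_CUBIC);cv2.imwrite('pics/scr3.png',z)
E
```

```text
time: 34.5
tool_pos: [0.4564, -0.1197, 0.3934]
ee_rot: [-1.573, 0.003, -1.054]
wrist_force: [1.1, 0.0, 0.4]
width: 0.0457
time: 35.12
tool_pos: [0.376, 0.1223, 0.3938]
ee_rot: [-1.573, 0.001, -1.054]
wrist_force: [1.0, -0.0, -0.0]
width: 0.0461
top screen_bar [(0.59, [0.504, -0.291, 0.263])]
top screen_hinge [(0.66, [0.55, -0.363, 0.139])]
top screen_base [(0.69, [0.551, -0.367, -0.002])]
top handle []
top picket_1 [(0.83, [0.42, 0.475, 0.013]), (0.73, [0.595, 0.488, 0.014]), (0.72, [0.543, 0.041, 0.067]), (0.57, [0.631, -0.034, 0.064])]
scene screen_bar [(0.85, [0.507, -0.29, 0.259])]
scene screen_hinge [(0.77, [0.552, -0.362, 0.14]), (0.39, [0.631, -0.039, 0.051]), (0.38, [0.544, 0.042, 0.049]), (0.19, [0.552, -0.367, 0.0])]
scene screen_base [(0.66, [0.547, -0.367, 0.001])]
scene handle [(0.8, [0.506, -0.085, 0.12]), (0.44, [0.507, -0.292, 0.261])]
scene picket_1 [(0.93, [0.598, 0.494, 0.009]), (0.9, [0.631, -0.039, 0.06]), (0.86, [0.42, 0.475, 0.012]), (0.63, [0.54, 0.04, 0.063]), (0.57, [0.63, -0.039, 0.055])]
```

View pics/foot2.png

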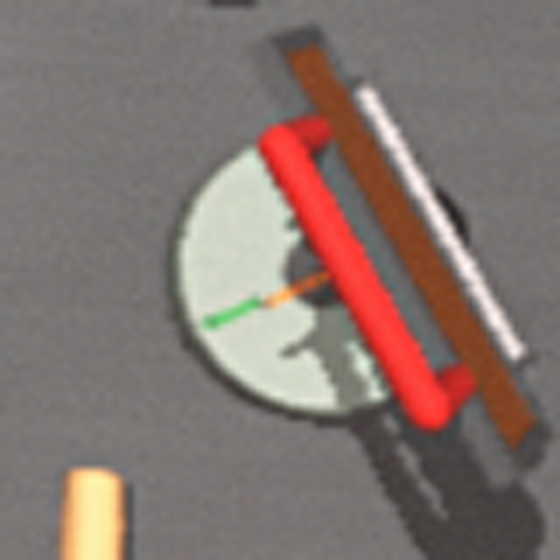

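View pics/scr3.png

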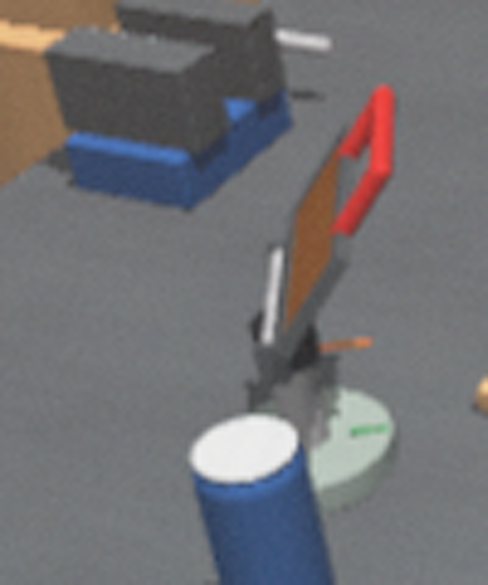

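View pics/t16.png

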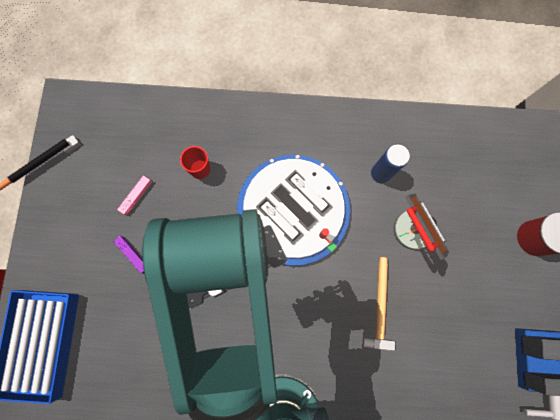

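```bash
python3 - <<'E'
from h import *
S=robot.snapshot('top')
P=[onplane(S,370+u/7,190+v/7,.262) for u,v in((276,140),(431,412))]; d=P[0]-P[1]; print('bar',np.linalg.norm(d),np.degrees(np.arctan2(d[1],d[0])), np.mean(P,0))
Q=[onplane(S,370+u/7,190+v/7,.025) for u,v in((265,300),(207,324))]; d=Q[1]-Q[0]; print('stripe',np.degrees(np.arctan2(d[1],d[0])))
q=np.mean(Q,0)-[.5505,-.3665,.025]; print(np.degrees(np.arctan2(q[1],q[0])))
E
```

```text
bar 0.10331991221888098 29.801853821306572 [ 0.50595487 -0.29056979  0.262     ]
stripe 115.87778242099664
121.67836012863094
```

```bash
python3 - <<'E'
from h import *
print(robot.close_job())
E
```

```text
the job is handed in; nothing more can be done
None
```

The job is done and handed in at about 35 s of robot time. The hand-in reports no verdict, so the results below are my own last checks.

- **Turntable:** I turned it from the white detent to the loading detent at the yellow mark. After loading, I indexed it 120° counter-clockwise. The last pictures show the handle at the green mark.
- **Pickets:** Two silver pickets were present, and I found no third in any picture. One was knocked aside by about 27 mm during the run, so I located it again before gripping it. Both lay in the two outer pockets before and after indexing, about 13–14 mm above the pocket floors by the cameras.
- **Spatter screen:** The lean direction measured about 120° against about 116–122° for the green stripe, and the orange pointer lined up with the stripe in the top view. Tilt measured about 0.62–0.63 rad against the wanted 0.611.
- **Bystanders:** The cup, spray can, hammer and the pink and purple look-alikes were not touched.

The two ways I measured the stripe's direction differed by about 6°. The swivel setting sits between them, inside the ±5° tolerance of both.

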